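# Load tube blanks from the rack into the inspection trough

### The arm

A 6-joint arm with a two-finger parallel gripper is mounted at the origin on a cart in front of the work surface, level with it; the furniture and walls round the work are solid. World frame = base frame: x ahead of the robot, y to its left, z up, the work surface at z = 0. Lengths are in m, angles in rad, forces in N, time in s.
With the tool pointing down it reaches from about 0.325 to 0.9 m from the base axis. Payload 6.1 kg.
Tool frame: the origin (TCP) lies midway between the tips of the shut fingers; the grasp point (between the pads) lies 19 mm behind it (grasp_offset is the distance from the TCP to the grasp point, in m); z points along the fingers, y is the direction in which the jaws open and shut (so a half turn about z gives the same grasp; the last joint's range is limited). The gripper opens to 87 mm and grips with 3 to 60 N. Pads are 19 mm wide; open, the fingers measure 117 mm over their backs; the gripper's body (75 mm by 190 mm) begins 51 mm behind the grasp point.
Start: joints at [1.1, 0.22, 1.526, -0, 1.395, -0.126], TCP at [0.211, 0.588, 0.223] pointing down, gripper open.
Joint ranges: [-2.98, 2.98], [-0.91, 2.08], [0.09, 2.57], [-1.24, 4.39], [0.2, 2.65], [-2.68, 2.68]. Speed limits (rad/s): [2.57, 2.57, 3.01, 3.14, 3.14, 3.14].

### API

Orientations are given as [roll, pitch, yaw] about the fixed x, y, z axes, in that order (R = Rz(yaw) Ry(pitch) Rx(roll)).
In Python, from station import * gives the robot as it stands. The module is installed in compiled form; this text tells all that it offers.
- The arm moves only by the shell command python3 -m handwheel 'ROWS' [FORCE]. ROWS is a JSON object of lists of equal length, an entry for each row: "jaw": the gripper's target within -1 to 1 (fully open at 1, half-way at 0, shut at -1); "dp": the shift along the world's x, y, z in m, a list of three; "roll": the turn about the world's z in rad. In form: {"jaw": [jaw, ...], "dp": [[dx, dy, dz], ...], "roll": [roll, ...]}. A call has exactly 8 rows; each row shifts and turns the commanded pose from where the row before left it; what a row does not reach is not made up. A row lasts 1/10 s, in which the tool goes at most 50 mm and 8.59 degrees, less where a joint would pass 70% of its speed; a pose out of reach is approached as far as the arm can. A call with a gripper value outside its range is refused whole. The fingers move at their own pace and stop on an object; FORCE is the grip in N (left out, the last holds). Time passes only in rows, so rows that do not move let the fingers close, or fill a call up. It gives the time, the measured TCP pose, the force and the opening at its end, in the units of the state.
- get_state(): the state, without advancing time (a new reading comes with each control period).
- snapshot(name): name is "scene" or "top" or "wrist"; returns the picture (384x512x3 uint8, red, green, blue); there is no depth.
- get_calibration(name): a dict with "fx", "fy", "cx", "cy" (pixels), "pose" (4x4, takes a point from camera to world coordinates); the wrist camera has in their place "mount" (4x4, takes a point from camera to tool coordinates, whose origin is the TCP and whose axes are the flange's). Camera axes: x right, y up, looking along -z (the intrinsics and any distortion apply to the point x, -y, -z); pixel columns grow to the right and rows downward; lengths in m; the calibration is good to about 2 mm. The wrist camera is an equidistant fisheye: a pixel r from the principal point sees the ray r / f radians off the axis. A picture is of the moment at which its call begins: read the wrist's pose just before it. get_calibration takes no time and is no camera call.
- hand_in(): hands the job in, once; it reports no verdict.
The state is a dict: "time": time; "joint_pos": joint angles; "qd": joint speeds; "tau": joint torques, N m; "tcp_pos": TCP position; "eef_rot": TCP orientation; "contact_force": force on the tool from outside, world axes, zero at the start; "wrist_torque": the same for the moment, N m; "gripper_width": opening from 0.0 (shut) to 1.0 (fully open).
Only numpy, scipy, OpenCV 4.12 (cv2) and the standard library are available. Lean on these libraries where they do the work, as an engineer would, in place of code of your own. Each camera call takes 0.05 s, during which the arm holds its last target.

### The job

Take every brass tube blank out of the black notched rack and lay it lengthwise in the steel V-trough; then use the red-handled push stick to push the whole line into the tunnel until the first tube is against the stop at the far end and the tubes touch one another without gaps. Afterwards lay the push stick back, wholly on the black rubber mat and on its flat underside, and leave the other things on the bench where they are.

Things in the scene. Friction and masses are not known exactly. Their poses are not given: they have to be found in the camera images.
- tube0: a short brass-coloured tube blank, 22 mm diameter, 50 mm long, 70 g; origin at its centre, local x along its axis (y and z turn as it rolls). It rolls if knocked, and stops within some cm. It may be absent
- tube1: a short brass-coloured tube blank, 22 mm diameter, 50 mm long, 70 g; origin at its centre, local x along its axis (y and z turn as it rolls). It rolls if knocked, and stops within some cm. It may be absent
- tube2: a short brass-coloured tube blank, 22 mm diameter, 50 mm long, 70 g; origin at its centre, local x along its axis (y and z turn as it rolls). It rolls if knocked, and stops within some cm. It may be absent
- tube3: a short brass-coloured tube blank, 22 mm diameter, 50 mm long, 70 g; origin at its centre, local x along its axis (y and z turn as it rolls). It rolls if knocked, and stops within some cm. It may be absent
- tube4: a short brass-coloured tube blank, 22 mm diameter, 50 mm long, 70 g; origin at its centre, local x along its axis (y and z turn as it rolls). It rolls if knocked, and stops within some cm. It may be absent
- rack: fixed rack, 56 x 268 mm, on the grey board (top z = 0.012); origin: centre of underside. Two black toothed strips, 5 mm thick and 30 mm high, run along local y at local x = -19 and +19 mm, 33 mm apart inside, over an 8 mm base. Five shallow V notches at local y = -100, -50, 0, 50, 100 mm, 3 to 5 filled; a tube lies in one along local x, axis 28.7 mm above the underside
- trough: fixed V-trough on the grey board, 450 mm long, base 34 mm wide; origin: mid-length, on the underside; local x = feed direction (to the stop), z up. V faces at 45 deg; a lying tube's axis is 24 mm above the underside. The V walls end 5 mm below that axis, 10 to 14 mm to each side: keep fingertips above them. Local x -225 to +65 mm is open above, +65 to +225 mm is under the tunnel
- trough_open_end (a point): on the axis of a lying tube, at the open end of the trough; axes as the trough
- tunnel_mouth (a point): on the axis of a lying tube, at the entrance of the tunnel, which has blue side walls 36 mm apart inside and a clear roof, 44 mm wide and 50 mm high outside (55 mm at the dark end bands), inside clear to 22 mm above the tube axis; axes as the trough
- trough_stop (a point): on the axis of a lying tube, on the face of the fixed stop that closes the far end of the tunnel; axes as the trough. Tubes pushed fully home lie with centres at local x = -25, -75, -125 ... mm
- push_stick: push stick, 90 g: wooden bar 14 x 14 x 160 mm with a red handle block on top and a flat heel 50 x 44 x 6 mm under the handle; origin: mid-underside of the bar, local x to the tip, z up. Handle: x -65 to -25 mm, 22 mm wide, from 14 to 42 mm above the underside. Held level with the underside 2 to 3 mm below the tube axis it clears the V walls and fits the tunnel
- stick_tip (a point): centre of the pushing end face of the stick, 7 mm above its underside (local x +80 mm)
- stick_butt (a point): centre of the rear end face of the stick (local x -80 mm)
- rest_mat: fixed black rubber mat, 230 x 90 mm, 2.5 mm thick, on the grey board; origin at the centre of its underside, local x lengthwise. The stick starts on it
- grease_pot: grey and blue pot, 69 mm across, 41 mm high, bystander; origin at the centre of its underside
- petri_0: clear covered dish, 58 mm across, 15 mm high, bystander; origin at the centre of its underside
- beaker: small clear beaker, 46 mm across, 60 mm high, bystander; origin at the centre of its underside

How it is judged:
On the way, in this order (a step that is already met when the one before it is completed fails the run):
1. every tube lies lengthwise in the V-trough (y of tube0 in the frame of trough_stop between -0.006 and 0.006 m and z of tube0 in the frame of trough_stop between -0.006 and 0.006 m and angle between the x axis of each of tube0, tube1, tube2, tube3, tube4 and the x axis of trough, either way round below 0.15 rad and x of tube0 in the frame of trough_stop between -0.46 and 0 m and y of tube1 in the frame of trough_stop between -0.006 and 0.006 m and z of tube1 in the frame of trough_stop between -0.006 and 0.006 m and x of tube1 in the frame of trough_stop between -0.46 and 0 m and y of tube2 in the frame of trough_stop between -0.006 and 0.006 m and z of tube2 in the frame of trough_stop between -0.006 and 0.006 m and x of tube2 in the frame of trough_stop between -0.46 and 0 m and y of tube3 in the frame of trough_stop between -0.006 and 0.006 m and z of tube3 in the frame of trough_stop between -0.006 and 0.006 m and x of tube3 in the frame of trough_stop between -0.46 and 0 m and y of tube4 in the frame of trough_stop between -0.006 and 0.006 m and z of tube4 in the frame of trough_stop between -0.006 and 0.006 m and x of tube4 in the frame of trough_stop between -0.46 and 0 m), for 0.2 s.
2. the tubes are all home against the stop, without gaps, with the push stick pressed against one of them (y of tube0 in the frame of trough_stop between -0.004 and 0.004 m and z of tube0 in the frame of trough_stop between -0.004 and 0.004 m and angle between the x axis of each of tube0, tube1, tube2, tube3, tube4 and the x axis of trough, either way round below 0.15 rad and (x of tube0 in the frame of trough_stop between -0.029 and -0.021 m or x of tube0 in the frame of trough_stop between -0.079 and -0.071 m or x of tube0 in the frame of trough_stop between -0.129 and -0.121 m or x of tube0 in the frame of trough_stop between -0.179 and -0.171 m or x of tube0 in the frame of trough_stop between -0.229 and -0.221 m) and y of tube1 in the frame of trough_stop between -0.004 and 0.004 m and z of tube1 in the frame of trough_stop between -0.004 and 0.004 m and (x of tube1 in the frame of trough_stop between -0.029 and -0.021 m or x of tube1 in the frame of trough_stop between -0.079 and -0.071 m or x of tube1 in the frame of trough_stop between -0.129 and -0.121 m or x of tube1 in the frame of trough_stop between -0.179 and -0.171 m or x of tube1 in the frame of trough_stop between -0.229 and -0.221 m) and y of tube2 in the frame of trough_stop between -0.004 and 0.004 m and z of tube2 in the frame of trough_stop between -0.004 and 0.004 m and (x of tube2 in the frame of trough_stop between -0.029 and -0.021 m or x of tube2 in the frame of trough_stop between -0.079 and -0.071 m or x of tube2 in the frame of trough_stop between -0.129 and -0.121 m or x of tube2 in the frame of trough_stop between -0.179 and -0.171 m or x of tube2 in the frame of trough_stop between -0.229 and -0.221 m) and y of tube3 in the frame of trough_stop between -0.004 and 0.004 m and z of tube3 in the frame of trough_stop between -0.004 and 0.004 m and (x of tube3 in the frame of trough_stop between -0.029 and -0.021 m or x of tube3 in the frame of trough_stop between -0.079 and -0.071 m or x of tube3 in the frame of trough_stop between -0.129 and -0.121 m or x of tube3 in the frame of trough_stop between -0.179 and -0.171 m or x of tube3 in the frame of trough_stop between -0.229 and -0.221 m) and y of tube4 in the frame of trough_stop between -0.004 and 0.004 m and z of tube4 in the frame of trough_stop between -0.004 and 0.004 m and (x of tube4 in the frame of trough_stop between -0.029 and -0.021 m or x of tube4 in the frame of trough_stop between -0.079 and -0.071 m or x of tube4 in the frame of trough_stop between -0.129 and -0.121 m or x of tube4 in the frame of trough_stop between -0.179 and -0.171 m or x of tube4 in the frame of trough_stop between -0.229 and -0.221 m) and (contact force between push_stick and tube0 above 0.3 N or contact force between push_stick and tube1 above 0.3 N or contact force between push_stick and tube2 above 0.3 N or contact force between push_stick and tube3 above 0.3 N or contact force between push_stick and tube4 above 0.3 N)), for 0.1 s.
At the end, for the whole second after the job is handed in: every tube lies in the trough (within 4 mm of its line), the first against the stop and the others following in a closed row, each within 4 mm of its place; both ends of the push stick lie over the mat, the stick flat on its underside (ends' centres at most 27 mm above z = 0) and at rest (y of tube0 in the frame of trough_stop between -0.004 and 0.004 m and z of tube0 in the frame of trough_stop between -0.004 and 0.004 m and angle between the x axis of each of tube0, tube1, tube2, tube3, tube4 and the x axis of trough, either way round below 0.15 rad and (x of tube0 in the frame of trough_stop between -0.029 and -0.021 m or x of tube0 in the frame of trough_stop between -0.079 and -0.071 m or x of tube0 in the frame of trough_stop between -0.129 and -0.121 m or x of tube0 in the frame of trough_stop between -0.179 and -0.171 m or x of tube0 in the frame of trough_stop between -0.229 and -0.221 m) and y of tube1 in the frame of trough_stop between -0.004 and 0.004 m and z of tube1 in the frame of trough_stop between -0.004 and 0.004 m and (x of tube1 in the frame of trough_stop between -0.029 and -0.021 m or x of tube1 in the frame of trough_stop between -0.079 and -0.071 m or x of tube1 in the frame of trough_stop between -0.129 and -0.121 m or x of tube1 in the frame of trough_stop between -0.179 and -0.171 m or x of tube1 in the frame of trough_stop between -0.229 and -0.221 m) and y of tube2 in the frame of trough_stop between -0.004 and 0.004 m and z of tube2 in the frame of trough_stop between -0.004 and 0.004 m and (x of tube2 in the frame of trough_stop between -0.029 and -0.021 m or x of tube2 in the frame of trough_stop between -0.079 and -0.071 m or x of tube2 in the frame of trough_stop between -0.129 and -0.121 m or x of tube2 in the frame of trough_stop between -0.179 and -0.171 m or x of tube2 in the frame of trough_stop between -0.229 and -0.221 m) and y of tube3 in the frame of trough_stop between -0.004 and 0.004 m and z of tube3 in the frame of trough_stop between -0.004 and 0.004 m and (x of tube3 in the frame of trough_stop between -0.029 and -0.021 m or x of tube3 in the frame of trough_stop between -0.079 and -0.071 m or x of tube3 in the frame of trough_stop between -0.129 and -0.121 m or x of tube3 in the frame of trough_stop between -0.179 and -0.171 m or x of tube3 in the frame of trough_stop between -0.229 and -0.221 m) and y of tube4 in the frame of trough_stop between -0.004 and 0.004 m and z of tube4 in the frame of trough_stop between -0.004 and 0.004 m and (x of tube4 in the frame of trough_stop between -0.029 and -0.021 m or x of tube4 in the frame of trough_stop between -0.079 and -0.071 m or x of tube4 in the frame of trough_stop between -0.129 and -0.121 m or x of tube4 in the frame of trough_stop between -0.179 and -0.171 m or x of tube4 in the frame of trough_stop between -0.229 and -0.221 m) and x of stick_tip in the frame of rest_mat between -0.115 and 0.115 m and y of stick_tip in the frame of rest_mat between -0.045 and 0.045 m and x of stick_butt in the frame of rest_mat between -0.115 and 0.115 m and y of stick_butt in the frame of rest_mat between -0.045 and 0.045 m and height (world z) of each of stick_tip, stick_butt below 0.027 m and linear speed of each of push_stick, tube0, tube1, tube2, tube3, tube4 below 0.02 m/s); the robot touches nothing.
It fails at once if the pot is moved more than 3 cm (distance of grease_pot from where it was at the start of the episode above 0.03 m).
It fails at once if the dish is moved more than 3 cm (distance of petri_0 from where it was at the start of the episode above 0.03 m).
It fails at once if the beaker is moved more than 3 cm (distance of beaker from where it was at the start of the episode above 0.03 m).
Of tube0, tube1, tube2, tube3, tube4 only 3 to 5 are there at a start; the rules pass over those that are not, and their reading is None.
At some moment in a run one of push_stick may be knocked a few centimetres aside while the robot is not near it.
Once in a run the grip may slacken for a moment while it holds something.
It also fails if it takes over 210 s, if anything falls off the work surface, if the arm or the gripper's body presses on something with over 40 N, if the wrist force passes 120 N, or if a joint passes its speed limit or range.

## Working session

There is one attempt and no reset: what is moved stays moved. The work goes in short steps, Python scripts to look and compute and a shell command to move; the robot and the scene stay as the last step left them, time stands still between calls to the robot, and variables do not carry over. Pictures are saved under pics/ and viewed, and the job is handed in when it is done.

```bash
mkdir -p pics
cat > h.py <<'E'
from station import *
import numpy as np, cv2
def save(n,img,crop=None,s=1):
    if crop: x0,y0,x1,y1=crop; img=img[y0:y1,x0:x1]
    img=cv2.resize(img,None,fx=s,fy=s,interpolation=cv2.INTER_CUBIC)
    cv2.imwrite('pics/'+n,img[:,:,::-1])
def px2w(name,u,v,z):
    c=get_calibration(name);P=np.array(c['pose'])
    d=P[:3,:3]@np.array([(u-c['cx'])/c['fx'],-(v-c['cy'])/c['fy'],-1]);o=P[:3,3]
    return o+d*(z-o[2])/d[2]
def w2px(name,p):
    c=get_calibration(name);P=np.array(c['pose'])
    q=P[:3,:3].T@(np.array(p)-P[:3,3]); return c['cx']+c['fx']*q[0]/-q[2], c['cy']-c['fy']*q[1]/-q[2]
E
python3 - <<'E'
from h import *
for n in ['scene','top','wrist']:
    im=snapshot(n); np.save(f'{n}0.npy',im); save(n+'0.png',im,s=1.5)
    c=get_calibration(n); print(n,c)
print(get_state())
E
```

```text
scene {'fx': 360.7967144793637, 'fy': 360.7967144793637, 'cx': 254.39433587565654, 'cy': 194.7230783814034, 'pose': array([[ 0.87227475,  0.2203439 , -0.43656079,  0.14213327],
       [-0.48888798,  0.41336711, -0.76819019, -0.56124507],
       [ 0.01119385,  0.88350223,  0.46829318,  0.45321158],
       [ 0.        ,  0.        ,  0.        ,  1.        ]])}
top {'fx': 358.3003104028489, 'fy': 358.3003104028489, 'cx': 256.21945989935347, 'cy': 189.32851456864938, 'pose': array([[-0.01741678,  0.98920114, -0.14552581,  0.3701606 ],
       [-0.9998107 , -0.01849324, -0.00604741,  0.11155667],
       [-0.00867335,  0.14539293,  0.98933597,  0.94854723],
       [ 0.        ,  0.        ,  0.        ,  1.        ]])}
wrist {'fx': 297.3186396354542, 'fy': 297.3186396354542, 'cx': 253.7822611055409, 'cy': 193.16078605419054, 'mount': array([[ 6.54131245e-04,  9.67808284e-01,  2.51687698e-01,
         6.82476958e-02],
       [ 9.99999085e-01, -3.35015648e-04, -1.31075030e-03,
        -1.20556503e-04],
       [-1.18423568e-03,  2.51688325e-01, -9.67807617e-01,
        -1.62079903e-01],
       [ 0.00000000e+00,  0.00000000e+00,  0.00000000e+00,
         1.00000000e+00]])}
{'time': 0.15, 'joint_pos': array([ 1.09991537e+00,  2.21063942e-01,  1.52735217e+00, -2.26742055e-05,
        1.39469457e+00, -1.26087469e-01]), 'qd': array([ 0.00057883, -0.00165449, -0.00389881,  0.00113177, -0.00085201,
        0.00039834]), 'tau': array([ 3.12242155e-04, -4.95185208e+01, -3.87885368e+01,  6.99929427e-02,
        5.30970166e-02, -1.24864491e-04]), 'tcp_pos': array([0.21103545, 0.58778339, 0.22167476]), 'eef_rot': array([-3.14008387e+00, -1.68757495e-04,  2.79680303e+00]), 'contact_force': array([ 0.11756251, -0.19242943, -0.87892838]), 'wrist_torque': array([ 0.06500732,  0.06453612, -0.03201142]), 'gripper_width': 1.0014805509267812}
```

View pics/top0.png

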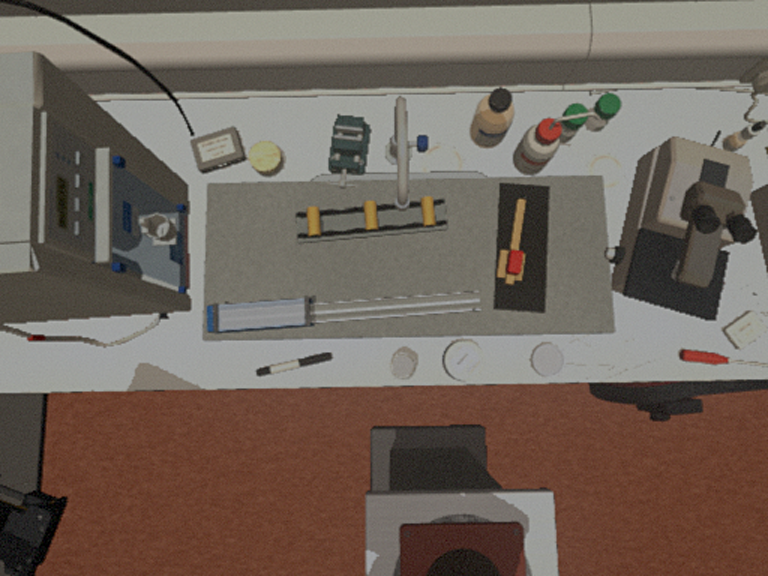

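View pics/scene0.png

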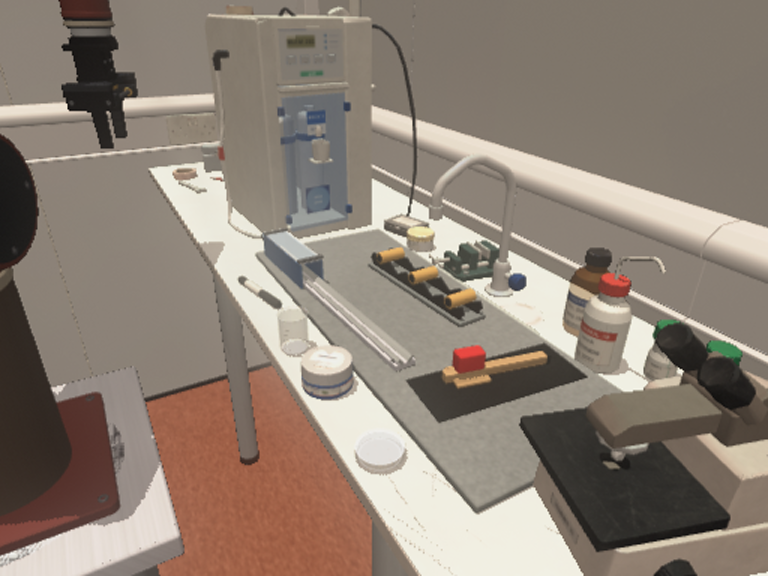

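Run:
```python
from h import *
t=np.load('top0.npy')
save('rack.png',t,(190,55,320,175),6)
save('trough.png',t,(130,185,330,235),4)
save('stick.png',t,(320,115,375,215),6)
s=np.load('scene0.npy')
save('sc.png',s,(230,90,400,280),4.0) if 0 else save('sc.png',s,(230,90,400,235),4.0)
```

```text
(no output)
```

View pics/rack.png

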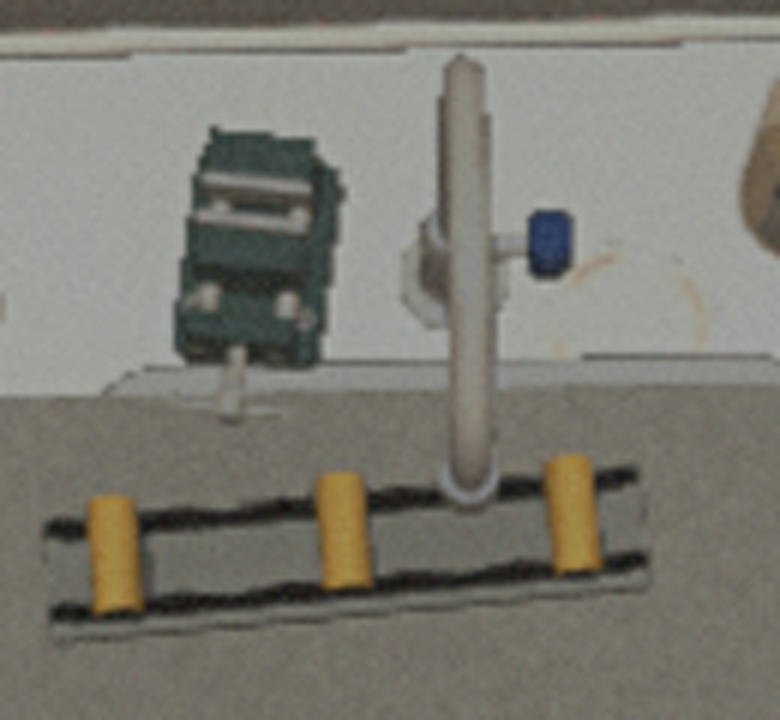

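View pics/trough.png

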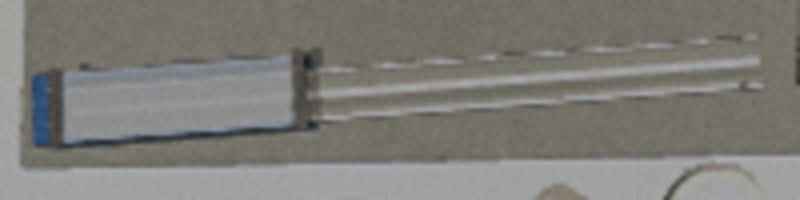

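View pics/stick.png

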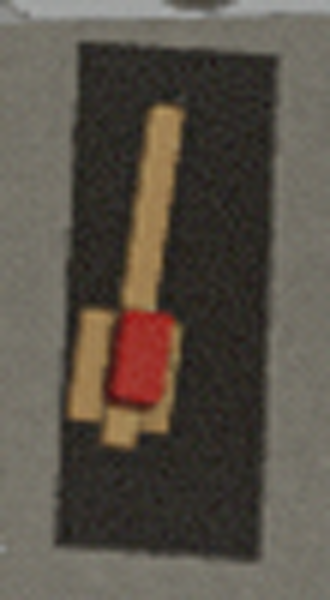

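View pics/sc.png

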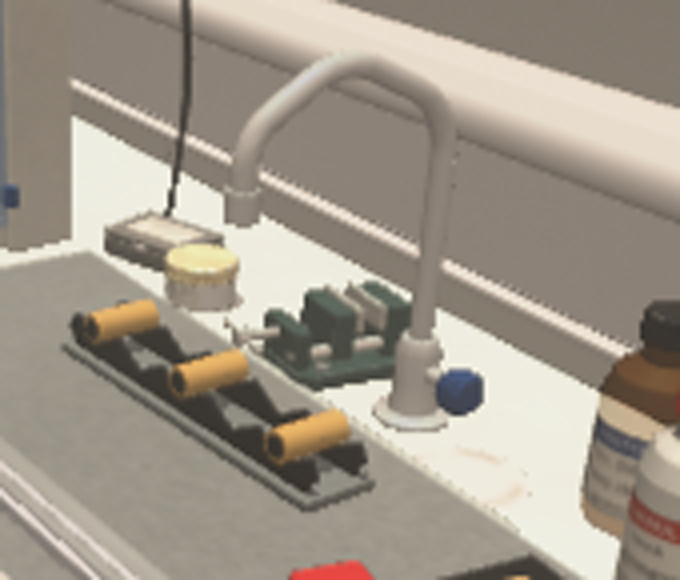

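Run:
```python
from h import *
f=lambda u,v,s,o:(u/s+o[0],v/s+o[1])
T=[]
for u,v in [(115,553),(345,530),(573,513)]:
    p=px2w('top',*f(u,v,6,(190,55)),0.046);T.append(p);print('tube',p.round(4))
print(np.diff([t[:2] for t in T],axis=0),)
for ends in [((112,496),(120,612)),((340,474),(349,587)),((567,456),(580,571))]:
    a,b=[px2w('top',*f(u,v,6,(190,55)),0.05) for u,v in ends];d=a-b;print('ax',np.degrees(np.arctan2(d[1],d[0])),np.linalg.norm(d))
A=px2w('top',*f(759,62,4,(130,185)),.031);B=px2w('top',*f(315,94,4,(130,185)),.031)
d=B-A;print('trough',A,B,np.degrees(np.arctan2(d[1],d[0])),np.linalg.norm(d))
for u,v in[(757,37),(762,87),(315,68),(315,120)]:print('rim',px2w('top',*f(u,v,4,(130,185)),.031))
print('tunnel',[px2w('top',*f(u,v,4,(130,185)),z).round(4) for u,v,z in[(298,50,.067),(305,128,.067),(38,74,.06),(45,146,.06)]])
for u,v in[(80,44),(276,58),(56,545),(260,560)]:print('mat',px2w('top',*f(u,v,6,(320,115)),.0145).round(4))
for n,u,v,z in[('tip',165,105,.0285),('butt',119,446,.0285),('handle',141,360,.0565),('h1',120,313,.0565),('h2',173,313,.0565),('h3',155,408,.0565),('h4',108,400,.0565)]:print(n,px2w('top',*f(u,v,6,(320,115)),z).round(4))
# spout
def ray(n,u,v):
    c=get_calibration(n);P=c['pose'];d=P[:3,:3]@np.array([(u-c['cx'])/c['fx'],-(v-c['cy'])/c['fy'],-1]);return P[:3,3],d/np.linalg.norm(d)
def tri(a,b):
    (o1,d1),(o2,d2)=ray('top',*a),ray('scene',*b)
    t=np.linalg.lstsq(np.c_[d1,-d2],o2-o1,rcond=None)[0];p,q=o1+t[0]*d1,o2+t[1]*d2;return (p+q)/2,np.linalg.norm(p-q)
print('spout end',tri(f(468,490,6,(190,55)),f(242,205,4,(230,90))))
print('apex?',tri(f(470,250,6,(190,55)),f(360,65,4,(230,90))))
print('column base',tri(f(455,270,6,(190,55)),f(410,400,4,(230,90))))
# bystanders
for n,u,v,z in[('beaker',403,363,.05),('pot',463,360,.041),('petri',547,360,.015)]:print(n,px2w('top',u/1.5,v/1.5,z).round(3))
```

```text
tube [0.6157 0.2372 0.046 ]
tube [0.624  0.1376 0.046 ]
tube [0.6296 0.0388 0.046 ]
[[ 0.00826835 -0.09958354]
 [ 0.00561846 -0.09876895]]
ax 3.927031960143405 0.051546139555990515
ax 3.626750789535734 0.05030757406243751
ax 4.576329690704799 0.05134898653282876
trough [ 0.47302693 -0.04574827  0.031     ] [0.45759247 0.2400701  0.031     ] 93.09102360709505 0.28623480535521895
rim [ 0.48925965 -0.04516075  0.031     ]
rim [ 0.45686541 -0.04697324  0.031     ]
rim [0.47440087 0.24010145 0.031     ]
rim [0.44087286 0.24003891 0.031     ]
tunnel [array([0.4817, 0.2456, 0.067 ]), array([0.4333, 0.2411, 0.067 ]), array([0.4705, 0.4093, 0.06  ]), array([0.4255, 0.4036, 0.06  ])]
mat [ 0.6867 -0.0944  0.0145]
mat [ 0.6784 -0.1821  0.0145]
mat [ 0.4604 -0.073   0.0145]
mat [ 0.4522 -0.1612  0.0145]
tip [ 0.6532 -0.1275  0.0285]
butt [ 0.5014 -0.0994  0.0285]
handle [ 0.5338 -0.1041  0.0565]
h1 [ 0.5542 -0.0963  0.0565]
h2 [ 0.5537 -0.1186  0.0565]
h3 [ 0.5133 -0.1088  0.0565]
h4 [ 0.517  -0.0893  0.0565]
spout end (array([0.60342778, 0.08741921, 0.17372668]), np.float64(0.0020268216962880427))
apex? (array([0.67155476, 0.08423727, 0.24577431]), np.float64(0.012115395892062788))
column base (array([0.7538179 , 0.08724671, 0.01200734]), np.float64(0.0024271151765486053))
beaker [0.37  0.088 0.05 ]
pot [ 0.373 -0.012  0.041]
petri [ 0.37  -0.159  0.015]
```

Run:
```python
from h import *
s=np.load('scene0.npy')
save('grip.png',s,(30,0,110,105),5.5)
save('w.png',np.load('wrist0.npy'),None,1.3)
c=get_state()
for y in[.0388,.0874,.1376]: print(w2px('scene',[.6,y,.17]))
import cv2
```

```text
(np.float64(301.16629255364415), np.float64(149.83888746813219))
(np.float64(288.7460275254632), np.float64(143.13137827061698))
(np.float64(277.0368829808008), np.float64(136.80790654516207))
```

View pics/grip.png

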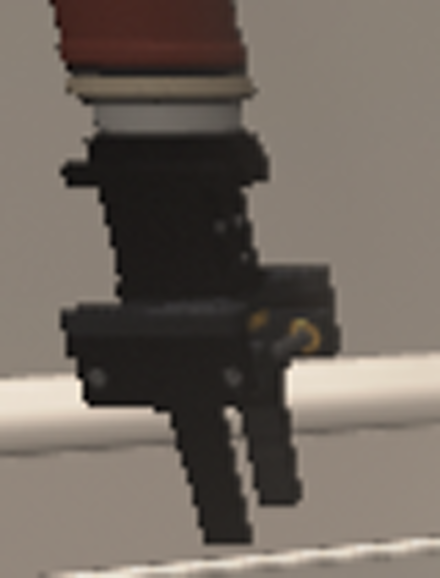

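View pics/w.png

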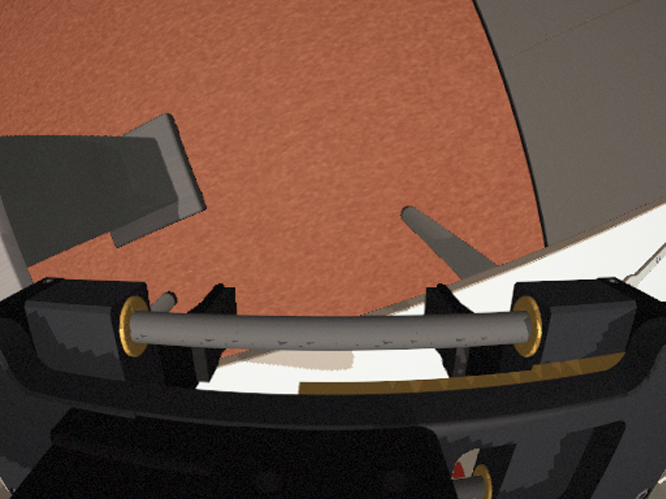

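```bash
python3 -m handwheel '{"jaw":[1,1,1,1,1,1,1,1],"dp":[[0.017,-0.044,0],[0.017,-0.044,0],[0.017,-0.044,0],[0.017,-0.044,0],[0.017,-0.044,0],[0.017,-0.044,0],[0.017,-0.044,0],[0.017,-0.044,0]],"roll":[-0.14,-0.14,-0.14,-0.14,-0.14,-0.14,-0.14,-0.14]}' 40; python3 -m handwheel '{"jaw":[1,1,1,1,1,1,1,1],"dp":[[0.03,0,0],[0.03,0,0],[0.03,0,0],[0.03,0,0],[0.03,0,0],[0.03,0,0],[0.03,0,0],[0,0,0]],"roll":[0,0,0,0,0,0,0,0]}'
python3 - <<'E'
from h import *
s=get_state();np.save('st.npy',[*s['tcp_pos'],*s['eef_rot']]);w=snapshot('wrist');np.save('w1.npy',w);save('w1.png',w,None,1.5)
print(s['tcp_pos'],s['eef_rot'])
E
```

```text
time: 0.95
tcp_pos: [0.3474, 0.2345, 0.2225]
eef_rot: [3.141, -0.0, 1.672]
contact_force: [-0.1, 0.2, -0.4]
gripper_width: 0.997
time: 1.75
tcp_pos: [0.5597, 0.2355, 0.2214]
eef_rot: [-3.141, 0.0, 1.675]
contact_force: [0.4, -0.3, -0.5]
gripper_width: 1.005
[0.55968676 0.23547621 0.22144266] [-3.14142921e+00  4.40184163e-04  1.67512835e+00]
```

View pics/w1.png

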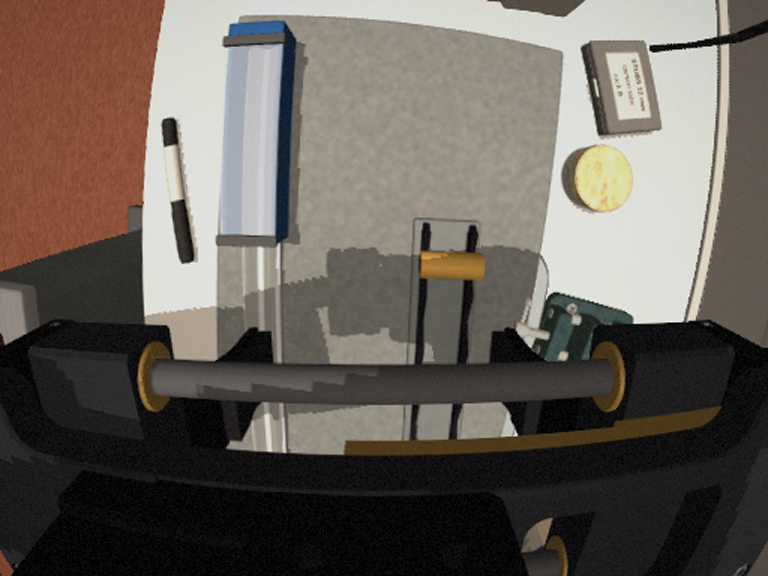

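```bash
cat >> h.py <<'E'
from scipy.spatial.transform import Rotation as Ro
def wray(st,u,v):
    c=get_calibration('wrist');M=np.array(c['mount'])
    dx,dy=(u-c['cx'])/c['fx'],(v-c['cy'])/c['fy'];th=np.hypot(dx,dy)
    k=np.sin(th)/th if th>1e-9 else 1
    d=M[:3,:3]@np.array([dx*k,-dy*k,-np.cos(th)])
    R=Ro.from_euler('xyz',st[3:]).as_matrix()
    return np.array(st[:3])+R@M[:3,3],R@d
def wp2w(st,u,v,z):
    o,d=wray(st,u,v);return o+d*(z-o[2])/d[2]
E
python3 - <<'E'
from h import *
st=np.load('st.npy')
for n,u,v,z in[('tubeL',421,264,.043),('tubeR',484,266,.043),('tubeC',452,265,.046),('mouthL',217,240,.067),('mouthR',287,240,.067),('farL',224,42,.067),('farR',285,42,.067),('V wall L',246,300,.031),('wall R',286,300,.031),('wall L2',252,440,.031),('wall R2',288,440,.031),('rackcornerL',414,219,.02),('rackcornerR',481,222,.02)]:
    print(n,wp2w(st,u/1.5,v/1.5,z).round(4))
E
```

```text
tubeL [0.5913 0.2396 0.043 ]
tubeR [0.6416 0.2436 0.043 ]
tubeC [0.6152 0.242  0.046 ]
mouthL [0.4357 0.2473 0.067 ]
mouthR [0.49   0.2518 0.067 ]
farL [0.4271 0.3972 0.067 ]
farR [0.4741 0.3971 0.067 ]
V wall L [0.45   0.1917 0.031 ]
wall R [0.4849 0.1955 0.031 ]
wall L2 [0.4548 0.0507 0.031 ]
wall R2 [0.4905 0.0568 0.031 ]
rackcornerL [0.5836 0.272  0.02  ]
rackcornerR [0.6395 0.2762 0.02  ]
```

Run:
```python
from h import *
save('w1c.png',np.load('w1.npy'),(135,130,215,310),4.2) if 0 else save('w1c.png',np.load('w1.npy'),(135,140,235,220),7)
```

```text
(no output)
```

View pics/w1c.png

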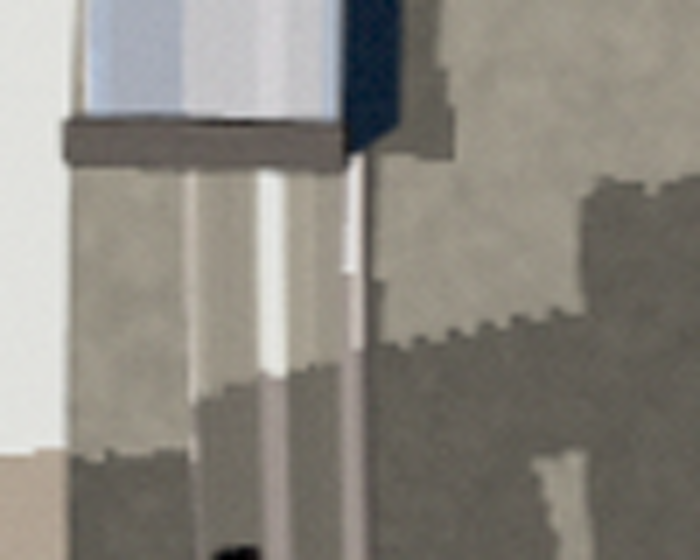

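Run:
```python
from h import *
st=np.load('st.npy')
g=lambda u,v,z:wp2w(st,u/7+135,v/7+140,z).round(4)
for n,u,v,z in[('Lout',183,270,.031),('Lin',198,270,.031),('Rin',343,270,.031),('Rout',358,270,.031),('val L',258,270,.016),('valR',288,270,.016),('bandL',65,118,.067),('bandR',345,118,.067),('bandL2',65,163,.067),('bandR2',345,170,.067)]:print(n,g(u,v,z))
```

```text
Lout [0.4453 0.2192 0.031 ]
Lin [0.4482 0.2195 0.031 ]
Rin [0.475  0.2221 0.031 ]
Rout [0.4777 0.2223 0.031 ]
val L [0.4554 0.217  0.016 ]
valR [0.4612 0.2176 0.016 ]
bandL [0.4351 0.2508 0.067 ]
bandR [0.4819 0.2546 0.067 ]
bandL2 [0.4353 0.2435 0.067 ]
bandR2 [0.4824 0.2464 0.067 ]
```

```bash
python3 -m handwheel '{"jaw":[1,1,1,1,1,1,1,1],"dp":[[0.028,0.002,0],[0.028,0.002,-0.01],[0,0,-0.03],[0,0,-0.03],[0,0,-0.03],[0,0,-0.03],[0,0,-0.03],[0,0,-0.02]],"roll":[-0.016,-0.016,0,0,0,0,0,0]}' 30; python3 -m handwheel '{"jaw":[1,1,-1,-1,-1,-1,-1,-1],"dp":[[0,0,-0.002],[0,0,0],[0,0,0],[0,0,0],[0,0,0],[0,0,0],[0,0,0],[0,0,0]],"roll":[0,0,0,0,0,0,0,0]}'
```

```text
time: 2.6
tcp_pos: [0.6106, 0.2401, 0.04]
eef_rot: [-3.138, 0.001, 1.645]
contact_force: [0.4, -0.2, -0.0]
gripper_width: 1.0
time: 3.4
tcp_pos: [0.6135, 0.2403, 0.0408]
eef_rot: [3.141, -0.0, 1.645]
contact_force: [-0.4, -0.0, 1.4]
gripper_width: 0.567
```

```bash
python3 -m handwheel '{"jaw":[-1,-1,-1,-1,-1,-1,-1,-1],"dp":[[0,0,0.02],[0,0,0.02],[0,0,0.02],[-0.02,-0.007,0.01],[-0.02,-0.007,0],[-0.02,-0.007,0],[-0.02,-0.007,0],[-0.02,-0.007,0]],"roll":[0,0,0,0.141,0.141,0.141,0.141,0.141]}'; python3 -m handwheel '{"jaw":[-1,-1,-1,-1,-1,-1,-1,-1],"dp":[[-0.02,-0.007,0],[-0.02,-0.007,0],[-0.013,-0.007,0],[0,0,0],[0,0,0],[0,0,0],[0,0,0],[0,0,0]],"roll":[0.141,0.141,0.141,0.141,0.141,0.142,0,0]}'
python3 - <<'E'
from h import *
s=get_state();np.save('st.npy',[*s['tcp_pos'],*s['eef_rot']]);w=snapshot('wrist');np.save('w2.npy',w);save('w2.png',w,None,1.5)
print(s['tcp_pos'],s['eef_rot'],s['gripper_width'])
w=snapshot('top');save('t2.png',w,(130,100,390,240),3)
E
```

```text
time: 4.2
tcp_pos: [0.5122, 0.2048, 0.1103]
eef_rot: [-3.141, -0.0, 2.356]
contact_force: [0.3, -0.2, -0.3]
gripper_width: 0.57
time: 5.0
tcp_pos: [0.4602, 0.1842, 0.1105]
eef_rot: [3.142, -0.0, -3.09]
contact_force: [0.0, -0.4, -0.3]
gripper_width: 0.572
[0.46015687 0.18419706 0.11047398] [ 3.14158680e+00 -1.89308126e-04 -3.09025520e+00] 0.5721266614748021
```

View pics/w2.png

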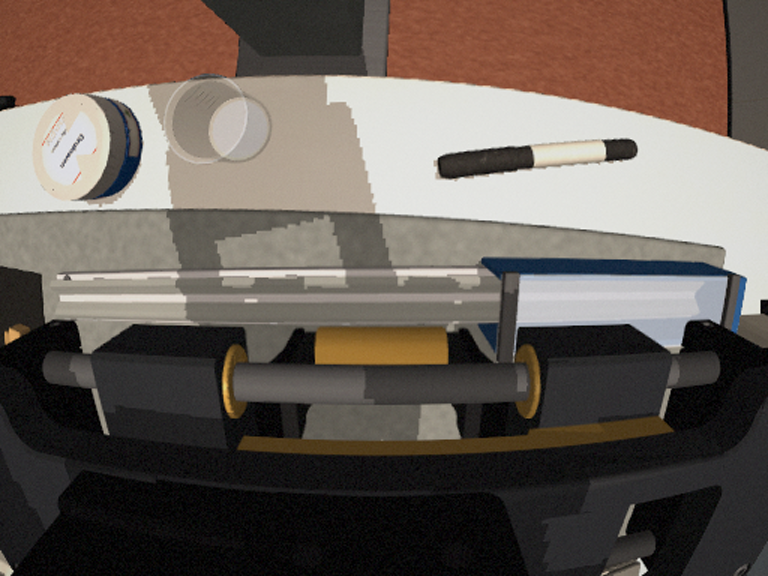

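View pics/t2.png

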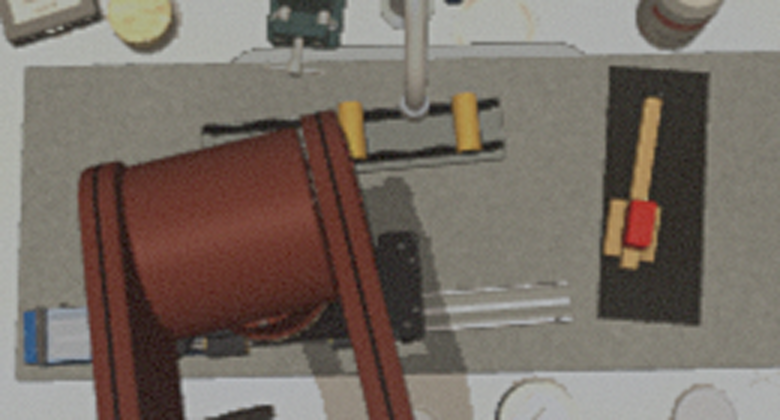

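Run:
```python
from h import *
st=np.load('st.npy')
save('w2c.png',np.load('w2.npy'),(30,165,350,245),2.5)
g=lambda u,v,z:wp2w(st,u/1.5,v/1.5,z).round(4)
for n,u,v,z in[('rimfar',400,268,.031),('rimnear',400,320,.031),('val',400,297,.016),('end',55,285,.031),('val120',120,297,.016),('rim120',120,274,.031),('mouthfar',500,275,.067),('mouthnear',498,358,.067),('bandL',515,275,.067)]:print(n,g(u,v,z))
```

```text
rimfar [0.4418 0.1941 0.031 ]
rimnear [0.472 0.196 0.031]
val [0.4625 0.196  0.016 ]
end [ 0.4629 -0.0384  0.031 ]
val120 [0.4728 0.0086 0.016 ]
rim120 [0.453  0.0203 0.031 ]
mouthfar [0.4351 0.2408 0.067 ]
mouthnear [0.4784 0.2455 0.067 ]
bandL [0.4346 0.2485 0.067 ]
```

View pics/w2c.png

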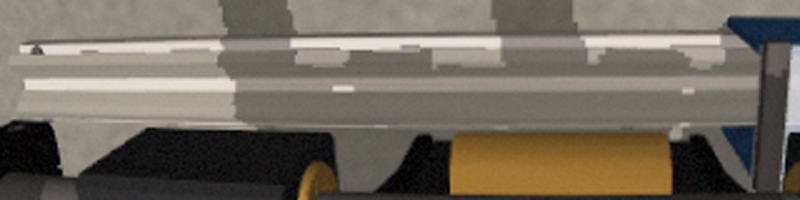

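```bash
python3 -m handwheel '{"jaw":[-1,-1,-1,-1,-1,-1,-1,-1],"dp":[[0,0,-0.02],[0,0,-0.02],[0,0,-0.015],[0,0,-0.01],[0,0,-0.005],[0,0,-0.002],[0,0,0],[0,0,0]],"roll":[0,0,0,0,0,0,0,0]}'
```

```text
time: 5.9
tcp_pos: [0.4609, 0.1844, 0.0393]
eef_rot: [3.141, 0.001, -3.087]
contact_force: [-0.2, 0.2, -1.8]
gripper_width: 0.569
```

```bash
python3 -m handwheel '{"jaw":[-1,-1,-1,-1,-1,-1,-1,-1],"dp":[[0,0,-0.001],[0,0,-0.001],[0,0,-0.001],[0,0,0],[0,0,0],[0,0,0],[0,0,0],[0,0,0]],"roll":[0,0,0,0,0,0,0,0]}'
python3 - <<'E'
from h import *
s=get_state();np.save('st.npy',[*s['tcp_pos'],*s['eef_rot']]);w=snapshot('wrist');save('w3.png',w,(130,130,400,310),2.9)
print(s['tcp_pos'],s['contact_force'],s['wrist_torque'])
E
```

```text
time: 6.7
tcp_pos: [0.4612, 0.1844, 0.0362]
eef_rot: [3.141, 0.002, -3.086]
contact_force: [3.2, -0.5, 4.4]
gripper_width: 0.572
[0.46122873 0.18436032 0.03615119] [ 3.24613464 -0.52518954  4.41853599] [ 0.06894402 -0.60285481 -0.01469136]
```

View pics/w3.png

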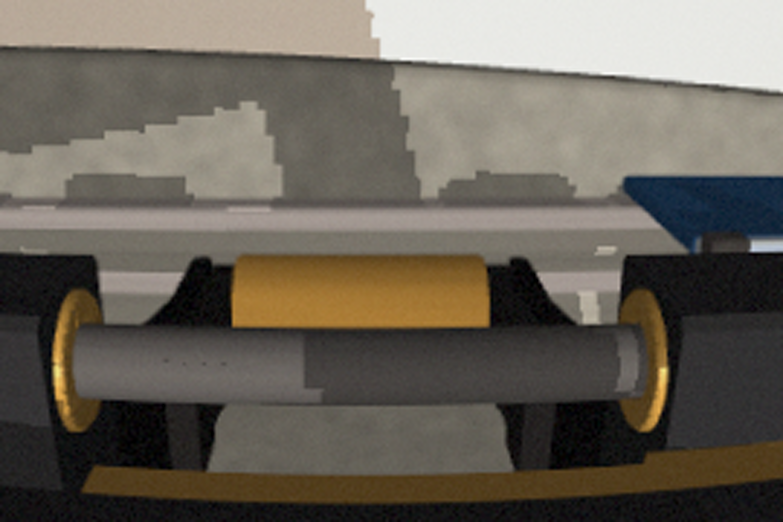

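```bash
python3 -m handwheel '{"jaw":[0.3,0.35,0.4,0.4,0.4,0.4,0.4,0.4],"dp":[[0,0,0],[0,0,0],[0,0,0],[0,0,0],[0,0,0.02],[0,0,0.02],[0,0,0.03],[0,0,0.03]],"roll":[0,0,0,0,0,0,0,0]}'
python3 -m handwheel '{"jaw":[1,1,1,1,1,1,1,1],"dp":[[-0.02,0,0],[-0.02,0,0],[0,0,0],[0,0,0],[0,0,0],[0,0,0],[0,0,0],[0,0,0]],"roll":[-0.141,-0.141,-0.141,-0.141,-0.141,-0.141,-0.141,-0.141]}'
python3 - <<'E'
from h import *
w=snapshot('top');np.save('t4.npy',w);save('t4.png',w,(130,100,390,240),3)
w=snapshot('scene');np.save('s4.npy',w);save('s4.png',w,(130,100,390,260),3)
s=get_state();print(s['tcp_pos'],s['eef_rot'],s['joint_pos'])
E
```

```text
time: 7.55
tcp_pos: [0.4593, 0.184, 0.1357]
eef_rot: [-3.141, -0.002, -3.086]
contact_force: [0.4, 0.5, 0.6]
gripper_width: 0.699
time: 8.35
tcp_pos: [0.4197, 0.1841, 0.1352]
eef_rot: [-3.141, -0.0, 2.063]
contact_force: [0.1, 0.8, -0.2]
gripper_width: 0.996
[0.41980726 0.1841435  0.13518034] [-3.14068575e+00 -2.71182842e-04  2.06759294e+00] [ 2.41029713e-01 -1.01763539e-01  2.03407182e+00  3.51878935e-05
  1.21023038e+00 -2.55779449e-01]
```

View pics/t4.png

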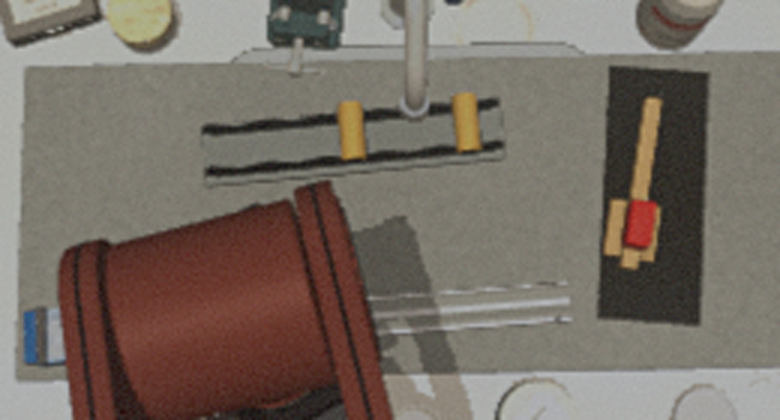

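View pics/s4.png

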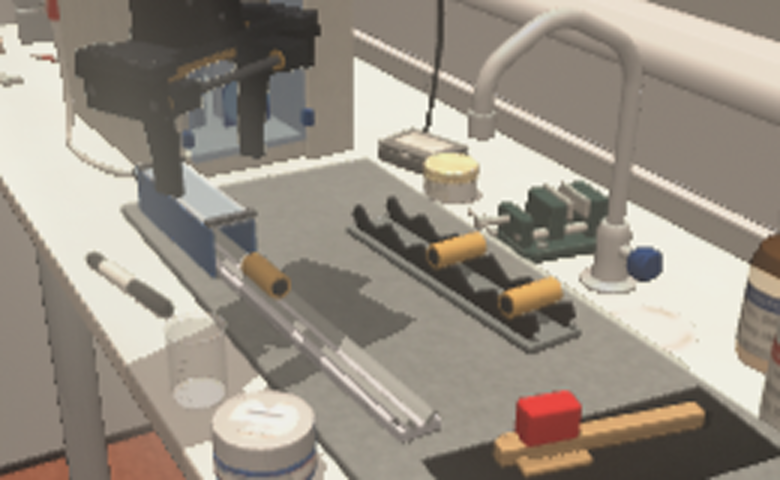

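```bash
python3 -m handwheel '{"jaw":[1,1,1,1,1,1,1,1],"dp":[[0.03,0,0],[0.03,-0.006,0],[0.03,-0.006,0],[0.03,-0.006,0],[0.03,-0.006,0],[0.03,-0.006,0],[0.022,-0.004,0],[0,0,0]],"roll":[-0.14,-0.14,-0.14,0,0,0,0,0]}'
python3 - <<'E'
from h import *
s=get_state();st=[*s['tcp_pos'],*s['eef_rot']];np.save('st.npy',st);w=snapshot('wrist');np.save('w5.npy',w);save('w5.png',w,None,1.5)
print(s['tcp_pos'],s['eef_rot'])
w=snapshot('scene');save('s5.png',w,(130,30,390,230),3)
E
```

```text
time: 9.25
tcp_pos: [0.6243, 0.1492, 0.135]
eef_rot: [3.141, 0.0, 1.651]
contact_force: [-0.9, -0.1, -0.3]
gripper_width: 0.996
[0.62425818 0.14920913 0.13502418] [3.14105344e+00 2.68951831e-04 1.65109279e+00]
```

View pics/w5.png

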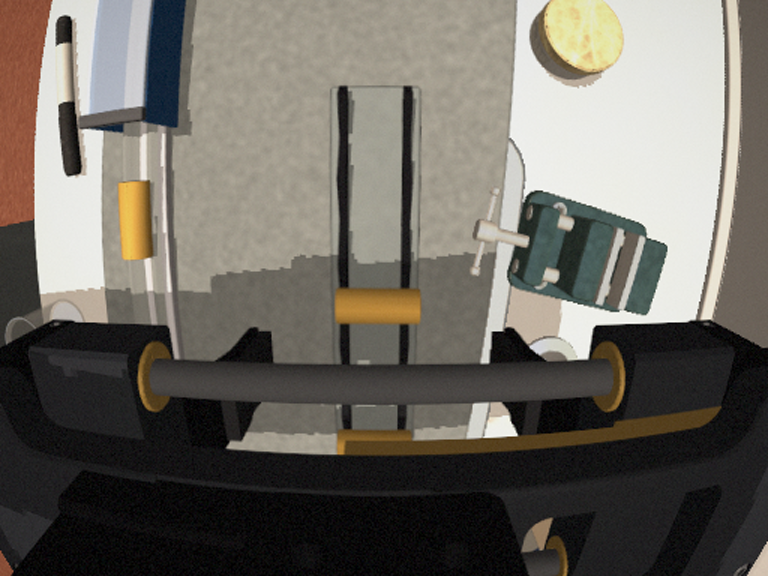

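View pics/s5.png

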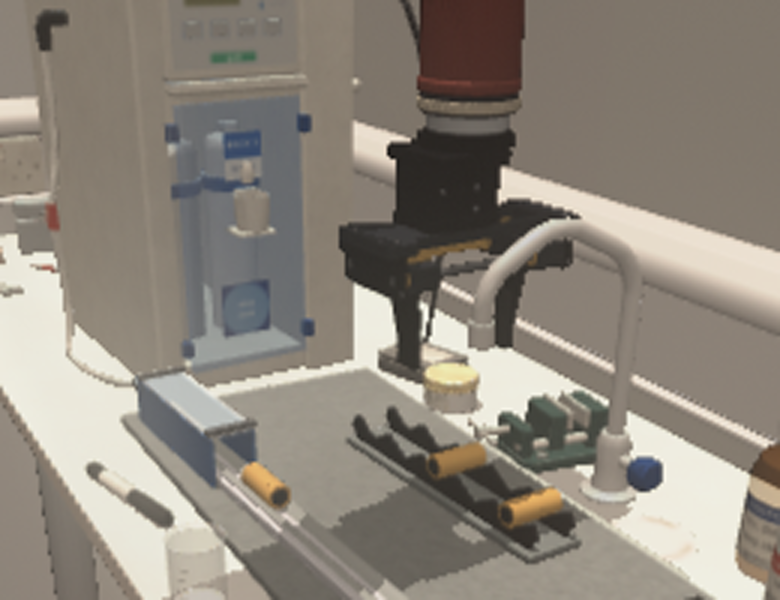

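Run:
```python
from h import *
st=np.load('st.npy')
g=lambda u,v,z:wp2w(st,u/1.5,v/1.5,z).round(4)
for n,u,v,z in[('tubeC',378,306,.047),('tL',335,306,.043),('tR',421,306,.043),('tube2',374,437,.05),('vise',473,273,.03),('vise2',512,290,.02),('T1',136,219,.043),('T1top',136,181,.04),('T1bot',136,259,.04)]:print(n,g(u,v,z))
```

```text
tubeC [0.6236 0.1428 0.047 ]
tL [0.5981 0.1395 0.043 ]
tR [0.6492 0.1437 0.043 ]
tube2 [0.628  0.0543 0.05  ]
vise [0.6811 0.1637 0.03  ]
vise2 [0.7116 0.1526 0.02  ]
T1 [0.4665 0.1853 0.043 ]
T1top [0.4644 0.2093 0.04  ]
T1bot [0.4641 0.1587 0.04  ]
```

```bash
python3 -m handwheel '{"jaw":[0.7,0.7,0.7,0.7,0.7,0.7,0.7,0.7],"dp":[[0,-0.003,0],[0,0,-0.02],[0,0,-0.02],[0,0,-0.02],[0,0,-0.02],[0,0,-0.015],[0,0,0],[0,0,0]],"roll":[-0.005,0,0,0,0,0,0,0]}' 30; python3 -m handwheel '{"jaw":[-1,-1,-1,-1,-1,-1,-1,-1],"dp":[[0,0,0],[0,0,0],[0,0,0],[0,0,0],[0,0,0],[0,0,0],[0,0,0],[0,0,0]],"roll":[0,0,0,0,0,0,0,0]}'
```

```text
time: 10.15
tcp_pos: [0.622, 0.1473, 0.0408]
eef_rot: [-3.141, 0.0, 1.644]
contact_force: [0.4, 0.9, 0.5]
gripper_width: 0.848
time: 10.95
tcp_pos: [0.6226, 0.1472, 0.041]
eef_rot: [3.141, 0.0, 1.644]
contact_force: [-0.5, 0.8, 4.1]
gripper_width: 0.567
```

```bash
python3 -m handwheel '{"jaw":[-1,-1,-1,-1,-1,-1,-1,-1],"dp":[[0,0,0.02],[0,0,0.02],[0,0,0.02],[-0.02,0,0.01],[-0.03,0,0],[-0.03,0,0],[-0.03,0,0],[-0.03,0,0]],"roll":[0,0,0,0,0,0,0,0]}'; python3 -m handwheel '{"jaw":[-1,-1,-1,-1,-1,-1,-1,-1],"dp":[[-0.022,0,0],[0,-0.01,0],[0,-0.01,0],[0,-0.01,0],[0,-0.01,0],[0,-0.01,0],[0,0,0],[0,0,0]],"roll":[0.11,0.14,0.14,0.14,0.14,0.14,0.14,0.14]}';  python3 -m handwheel '{"jaw":[-1,-1,-1,-1,-1,-1,-1,-1],"dp":[[0,-0.002,0],[0,0,0],[0,0,0],[0,0,0],[0,0,0],[0,0,0],[0,0,0],[0,0,0]],"roll":[0.14,0.14,0.14,0.042,0,0,0,0]}'
python3 - <<'E'
from h import *
s=get_state();st=[*s['tcp_pos'],*s['eef_rot']];np.save('st.npy',st);w=snapshot('wrist');np.save('w6.npy',w);save('w6.png',w,None,1.5)
print(s['tcp_pos'],s['eef_rot'])
w=snapshot('scene');save('s6.png',w,(130,80,390,260),3)
E
```

```text
time: 11.75
tcp_pos: [0.4804, 0.1471, 0.1097]
eef_rot: [-3.14, 0.0, 1.644]
contact_force: [-0.8, 0.4, -0.4]
gripper_width: 0.57
time: 12.55
tcp_pos: [0.4597, 0.0968, 0.1099]
eef_rot: [-3.141, -0.001, 2.739]
contact_force: [-0.3, 0.0, -0.7]
gripper_width: 0.571
time: 13.35
tcp_pos: [0.4602, 0.0952, 0.1104]
eef_rot: [3.142, -0.0, -3.088]
contact_force: [0.2, -0.4, -0.7]
gripper_width: 0.568
[0.46017615 0.09520544 0.11044405] [ 3.14158363e+00 -1.43647738e-04 -3.08803483e+00]
```

View pics/w6.png

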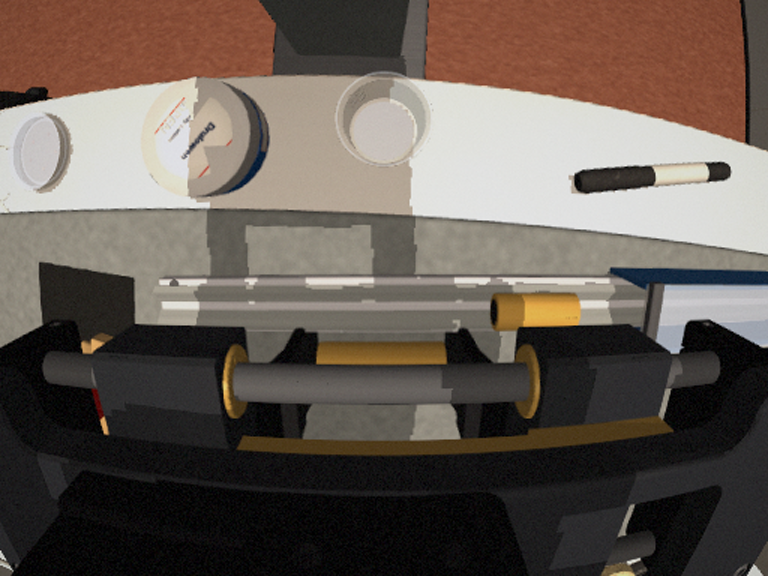

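View pics/s6.png

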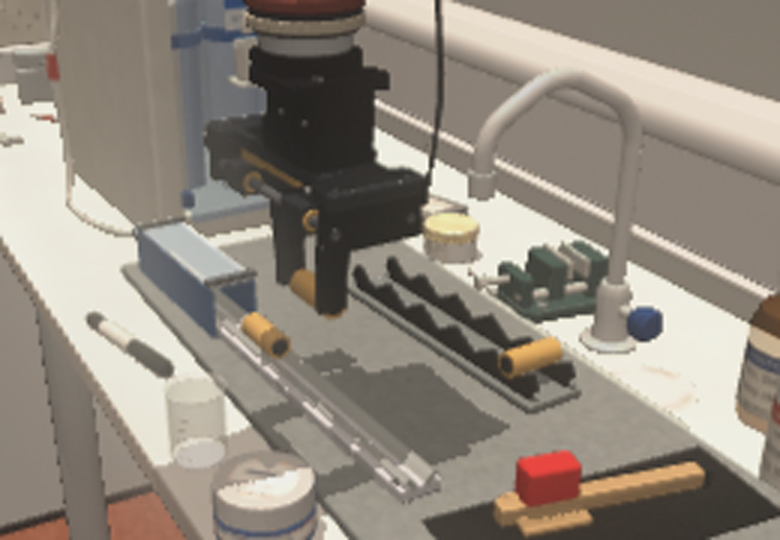

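```bash
python3 -m handwheel '{"jaw":[-1,-1,-1,-1,-1,-1,-1,-1],"dp":[[0.001,0,-0.02],[0,0,-0.02],[0,0,-0.015],[0,0,-0.01],[0,0,-0.005],[0,0,-0.003],[0,0,-0.001],[0,0,0]],"roll":[0,0,0,0,0,0,0,0]}';python3 -m handwheel '{"jaw":[-1,-1,-1,-1,-1,-1,-1,-1],"dp":[[0,0,0],[0,0,0],[0,0,0],[0,0,0],[0,0,0],[0,0,0],[0,0,0],[0,0,0]],"roll":[0,0,0,0,0,0,0,0]}'
```

```text
time: 14.25
tcp_pos: [0.4613, 0.0952, 0.0377]
eef_rot: [-3.141, -0.001, -3.087]
contact_force: [-4.3, -0.9, 6.3]
gripper_width: 0.562
time: 15.05
tcp_pos: [0.4613, 0.0952, 0.0376]
eef_rot: [-3.141, -0.0, -3.087]
contact_force: [-5.1, -0.3, 5.7]
gripper_width: 0.572
```

```bash
python3 -m handwheel '{"jaw":[-1,-1,-1,-1,-1,-1,-1,-1],"dp":[[-0.0015,0,0],[0,0,-0.001],[0,0,0],[0,0,0],[0,0,0],[0,0,0],[0,0,0],[0,0,0]],"roll":[0,0,0,0,0,0,0,0]}';python3 -m handwheel '{"jaw":[0.3,0.35,0.4,0.4,0.4,0.4,0.4,0.4],"dp":[[0,0,0],[0,0,0],[0,0,0],[0,0,0],[0,0,0.02],[0,0,0.02],[0,0,0.03],[0,0,0.03]],"roll":[0,0,0,0,0,0,0,0]}'
python3 -m handwheel '{"jaw":[1,1,1,1,1,1,1,1],"dp":[[-0.02,0,0],[-0.02,0,0],[0,0,0],[0,0,0],[0,0,0],[0,0,0],[0,0,0],[0,0,0]],"roll":[-0.141,-0.141,-0.141,-0.141,-0.141,-0.141,-0.141,-0.141]}'
python3 - <<'E'
from h import *
w=snapshot('scene');np.save('s7.npy',w);save('s7.png',w,(130,100,390,260),3)
s=get_state();print(s['tcp_pos'],s['eef_rot'],s['joint_pos'])
E
```

```text
time: 15.85
tcp_pos: [0.4604, 0.0953, 0.0368]
eef_rot: [-3.142, 0.001, -3.087]
contact_force: [-3.8, -0.9, 8.9]
gripper_width: 0.572
time: 16.65
tcp_pos: [0.4592, 0.0952, 0.136]
eef_rot: [3.142, -0.001, -3.087]
contact_force: [0.6, -0.3, -0.7]
gripper_width: 0.7
time: 17.45
tcp_pos: [0.4197, 0.0952, 0.1354]
eef_rot: [-3.141, -0.0, 2.062]
contact_force: [0.2, 0.4, 0.4]
gripper_width: 1.001
[0.41971037 0.09521353 0.13541429] [-3.14156764e+00 -6.23947093e-05  2.05497966e+00] [ 3.93804152e-02 -1.77931854e-01  2.10093878e+00  4.85387266e-05
  1.21863515e+00 -4.44819660e-01]
```

View pics/s7.png

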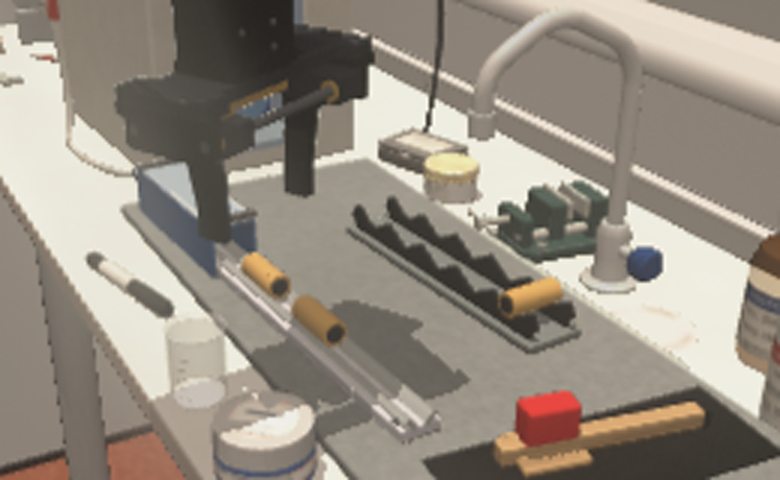

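```bash
python3 -m handwheel '{"jaw":[1,1,1,1,1,1,1,1],"dp":[[0,-0.024,0],[0,-0.024,0],[0,-0.024,0],[0.03,0,0],[0.03,0,0],[0.03,0,0],[0.03,0,0],[0,0,0]],"roll":[-0.14,-0.14,-0.135,0,0,0,0,0]}'; python3 -m handwheel '{"jaw":[1,1,1,1,1,0.8,0.8,0.8],"dp":[[0.03,0,0],[0.03,0,0],[0.03,0,0],[0,0,0],[0,0,0],[0,0,0],[0,0,0],[0,0,0]],"roll":[0,0,0,0,0,0,0,0]}'
python3 - <<'E'
from h import *
s=get_state();st=[*s['tcp_pos'],*s['eef_rot']];np.save('st.npy',st);w=snapshot('wrist');np.save('w8.npy',w);save('w8.png',w,None,1.5)
print(s['tcp_pos'],s['eef_rot'])
w=snapshot('scene');save('s8.png',w,(130,30,390,230),3)
E
```

```text
time: 18.3
tcp_pos: [0.5425, 0.0229, 0.1353]
eef_rot: [3.14, 0.0, 1.655]
contact_force: [-0.9, 0.5, 0.3]
gripper_width: 1.004
time: 19.1
tcp_pos: [0.6291, 0.0233, 0.1358]
eef_rot: [3.142, 0.0, 1.653]
contact_force: [0.3, -0.1, -0.6]
gripper_width: 0.906
[0.6291007  0.02327318 0.1358372 ] [3.14154422e+00 1.79598423e-05 1.65313630e+00]
```

View pics/w8.png

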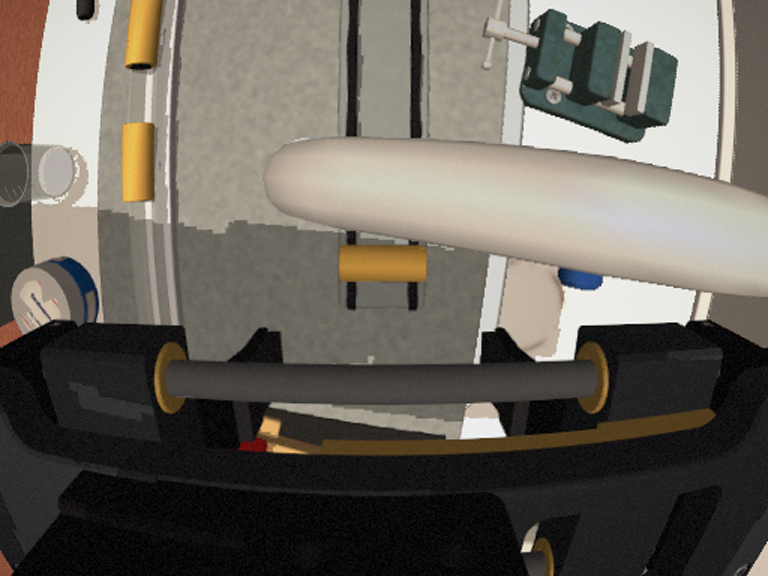

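View pics/s8.png

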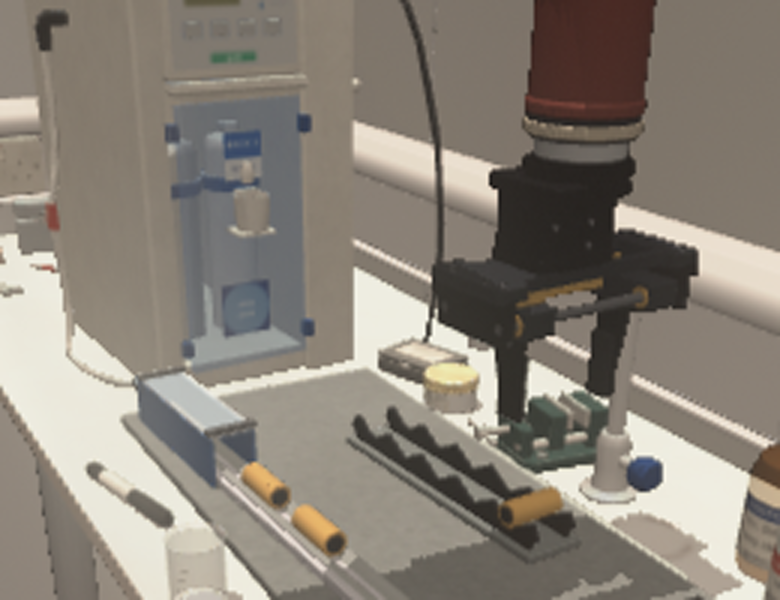

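Run:
```python
from h import *
st=np.load('st.npy')
g=lambda u,v,z:wp2w(st,u/1.5,v/1.5,z).round(4)
for n,u,v,z in[('tubeC',383,264,.047),('tL',340,265,.043),('tR',427,265,.043),('T2',138,162,.045),('T2top',138,123,.04),('T2bot',138,201,.04),('spoutlow',290,215,.18),('spoutmid',400,228,.235),('spoutm2',450,238,.245)]:print(n,g(u,v,z))
```

```text
tubeC [0.6292 0.0419 0.047 ]
tL [0.6044 0.0385 0.043 ]
tR [0.655  0.0427 0.043 ]
T2 [0.4726 0.0952 0.045 ]
T2top [0.4679 0.1204 0.04  ]
T2bot [0.4704 0.0702 0.04  ]
spoutlow [0.6003 0.0795 0.18  ]
spoutmid [0.627  0.0843 0.235 ]
spoutm2 [0.6325 0.0848 0.245 ]
```

```bash
python3 -m handwheel '{"jaw":[0.8,0.8,0.8,0.8,0.8,0.8,0.8,0.8],"dp":[[0,0.005,0],[0,0,-0.02],[0,0,-0.02],[0,0,-0.02],[0,0,-0.02],[0,0.002,-0.015],[0,0.003,0],[0,0,0]],"roll":[-0.008,0,0,0,0,0,0,0]}' 30; python3 -m handwheel '{"jaw":[-1,-1,-1,-1,-1,-1,-1,-1],"dp":[[0,0,0],[0,0,0],[0,0,0],[0,0,0],[0,0,0],[0,0,0],[0,0,0],[0,0,0]],"roll":[0,0,0,0,0,0,0,0]}'
```

```text
time: 20.0
tcp_pos: [0.6298, 0.0338, 0.0407]
eef_rot: [-3.141, -0.0, 1.645]
contact_force: [-0.3, 0.0, 0.3]
gripper_width: 0.9
time: 20.8
tcp_pos: [0.63, 0.0331, 0.0409]
eef_rot: [3.141, 0.0, 1.645]
contact_force: [-1.2, 0.2, 3.2]
gripper_width: 0.569
```

```bash
python3 -m handwheel '{"jaw":[-1,-1,-1,-1,-1,-1,-1,-1],"dp":[[0,0,0.02],[0,0,0.02],[0,0,0.02],[-0.02,-0.007,0.01],[-0.03,-0.007,0],[-0.03,-0.007,0],[-0.03,-0.007,0],[-0.03,0,0]],"roll":[0,0,0,0,0,0,0,0]}'; python3 -m handwheel '{"jaw":[-1,-1,-1,-1,-1,-1,-1,-1],"dp":[[-0.011,0,0],[0,0,0],[0,0,0],[0,0,0],[0,0,0],[0,0,0],[0,0,0],[0,0,0]],"roll":[0.11,0.14,0.14,0.14,0.14,0.14,0.14,0.14]}';  python3 -m handwheel '{"jaw":[-1,-1,-1,-1,-1,-1,-1,-1],"dp":[[0,0,0],[0,0,0],[0,0,0],[0,0,0],[0,0,0],[0,0,0],[0,0,0],[0,0,0]],"roll":[0.14,0.14,0.14,0.042,0,0,0,0]}'
python3 - <<'E'
from h import *
s=get_state();st=[*s['tcp_pos'],*s['eef_rot']];np.save('st.npy',st);w=snapshot('wrist');np.save('w9.npy',w);save('w9.png',w,None,1.5)
print(s['tcp_pos'],s['eef_rot'])
w=snapshot('scene');save('s9.png',w,(130,80,390,280),3)
E
```

```text
time: 21.6
tcp_pos: [0.4883, 0.0047, 0.11]
eef_rot: [-3.141, 0.0, 1.644]
contact_force: [0.9, 0.9, -0.8]
gripper_width: 0.569
time: 22.4
tcp_pos: [0.4784, 0.0053, 0.1101]
eef_rot: [-3.141, -0.001, 2.741]
contact_force: [-0.3, -0.1, -1.1]
gripper_width: 0.57
time: 23.2
tcp_pos: [0.4787, 0.0052, 0.1105]
eef_rot: [3.142, -0.0, -3.087]
contact_force: [0.2, 0.1, -0.7]
gripper_width: 0.567
[0.4787072  0.00520485 0.11048348] [ 3.14156798e+00 -6.62020016e-05 -3.08698897e+00]
```

View pics/w9.png

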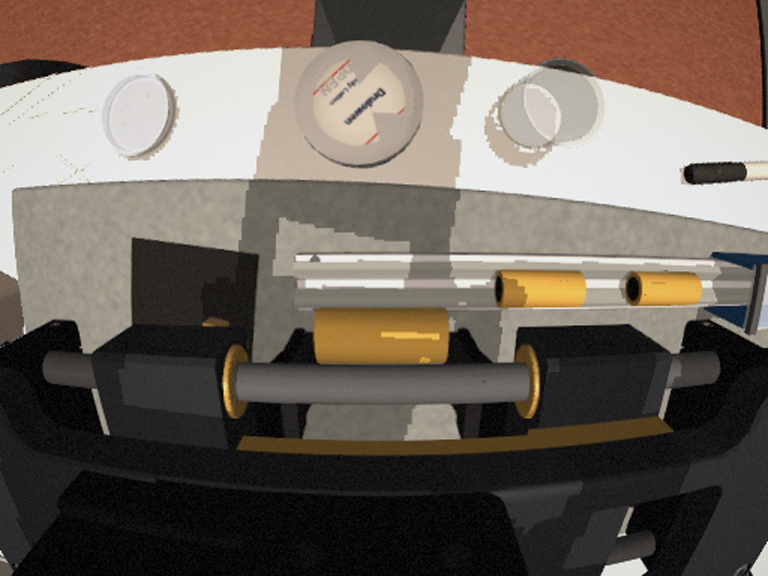

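View pics/s9.png

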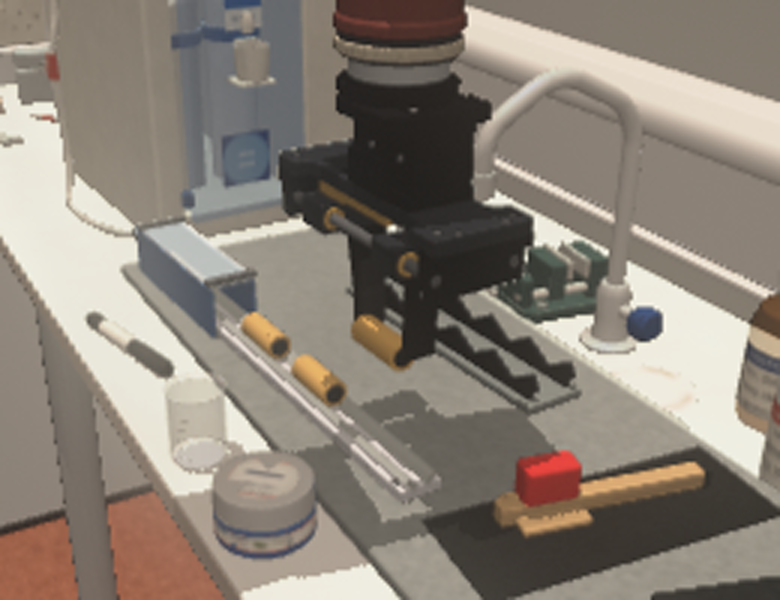

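```bash
python3 -m handwheel '{"jaw":[-1,-1,-1,-1,-1,-1,-1,-1],"dp":[[-0.001,0,-0.02],[0,0,-0.02],[0,0,-0.015],[0,0,-0.01],[0,0,-0.005],[0,0,-0.003],[0,0,-0.001],[0,0,0]],"roll":[0,0,0,0,0,0,0,0]}';python3 -m handwheel '{"jaw":[-1,-1,-1,-1,-1,-1,-1,-1],"dp":[[0,0,0],[0,0,0],[0,0,0],[0,0,0],[0,0,0],[0,0,0],[0,0,0],[0,0,0]],"roll":[0,0,0,0,0,0,0,0]}'
```

```text
time: 24.1
tcp_pos: [0.4784, 0.0051, 0.0372]
eef_rot: [-3.141, 0.001, -3.086]
contact_force: [-0.0, -0.3, -0.5]
gripper_width: 0.567
time: 24.9
tcp_pos: [0.4784, 0.0051, 0.037]
eef_rot: [-3.141, 0.001, -3.086]
contact_force: [3.8, -0.1, 4.0]
gripper_width: 0.567
```

```bash
python3 -m handwheel '{"jaw":[-1,-1,-1,-1,-1,-1,-1,-1],"dp":[[0.001,0,0],[0,0,-0.001],[0,0,0],[0,0,0],[0,0,0],[0,0,0],[0,0,0],[0,0,0]],"roll":[0,0,0,0,0,0,0,0]}';python3 -m handwheel '{"jaw":[0.3,0.35,0.4,0.4,0.4,0.4,0.4,0.4],"dp":[[0,0,0],[0,0,0],[0,0,0],[0,0,0],[0,0,0.02],[0,0,0.02],[0,0,0.03],[0,0,0.03]],"roll":[0,0,0,0,0,0,0,0]}'
python3 -m handwheel '{"jaw":[1,1,1,1,1,1,1,1],"dp":[[0,-0.02,0.02],[0,-0.02,0.02],[0,-0.02,0.02],[0,-0.02,0.02],[0,-0.02,0.01],[0,0,0],[0,0,0],[0,0,0]],"roll":[0,0,0,0,0,0,0,0]}'
python3 - <<'E'
from h import *
s=get_state();st=[*s['tcp_pos'],*s['eef_rot']];np.save('st.npy',st);w=snapshot('wrist');np.save('w10.npy',w);save('w10.png',w,None,1.5)
w=snapshot('scene');np.save('s10.npy',w);save('s10.png',w,(130,100,390,280),3)
w=snapshot('top');np.save('t10.npy',w);save('t10.png',w,(130,100,390,240),3)
s=get_state();print(s['tcp_pos'],s['eef_rot'],s['joint_pos'])
E
```

```text
time: 25.7
tcp_pos: [0.4794, 0.0052, 0.0361]
eef_rot: [-3.141, 0.001, -3.086]
contact_force: [2.0, 0.7, 6.0]
gripper_width: 0.566
time: 26.5
tcp_pos: [0.4778, 0.0053, 0.1358]
eef_rot: [3.141, -0.002, -3.086]
contact_force: [1.0, 0.5, 0.7]
gripper_width: 0.697
time: 27.3
tcp_pos: [0.4781, -0.0939, 0.2243]
eef_rot: [3.14, -0.002, -3.086]
contact_force: [-0.3, -0.3, 0.1]
gripper_width: 0.997
[ 0.47830534 -0.09389255  0.22464414] [ 3.14080541e+00 -1.43166645e-03 -3.08537525e+00] [-3.55902898e-01 -1.14392016e-01  1.87104122e+00  1.50419479e-04
  1.38657058e+00 -1.98294374e+00]
```

View pics/w10.png

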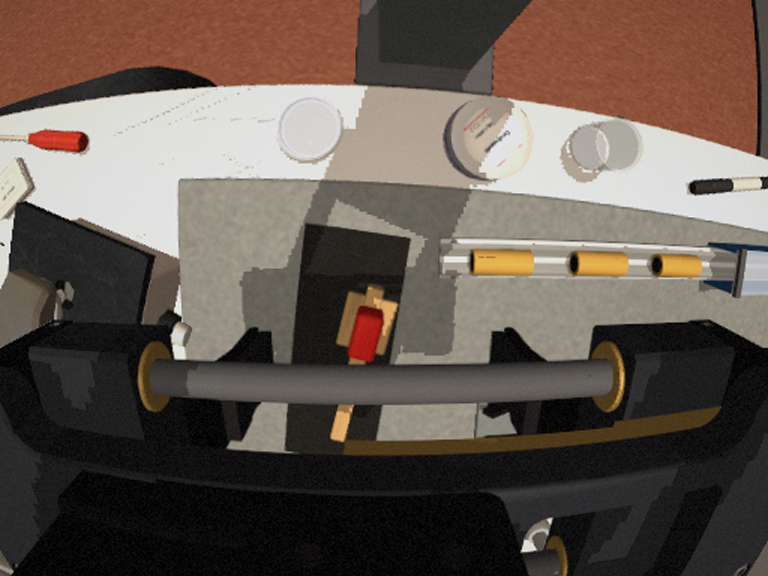

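View pics/s10.png

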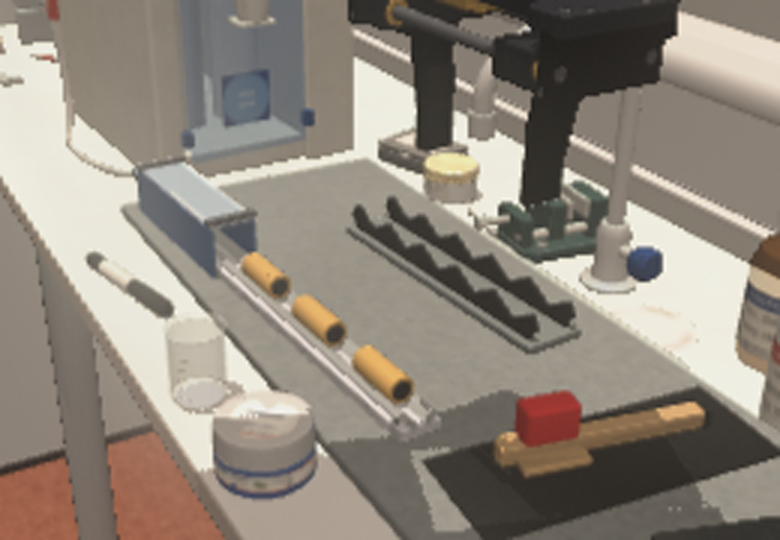

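View pics/t10.png

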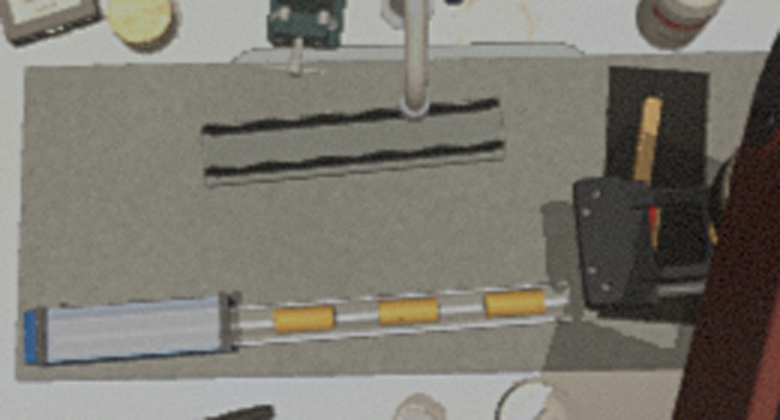

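Run:
```python
from h import *
st=np.load('st.npy')
save('w10c.png',np.load('w10.npy'),(190,140,290,310),4.5) if 0 else save('w10c.png',np.load('w10.npy'),(200,180,300,300),5)
for u,v in[(304,319),(409,312),(515,303)]:print('top tube',px2w('top',u/3+130,v/3+100,.044).round(4))
g=lambda u,v,z:wp2w(st,u/1.5,v/1.5,z).round(4)
for n,u,v in[('T1',678,266),('T2',600,264),('T3',503,262)]:print(n,g(u,v,.044))
print([px2w('top',u/3+130,100+v/3,.04).round(4) for u,v in[(275,321),(335,318),(380,314),(439,311),(486,305),(545,301)]])
```

```text
top tube [0.4608 0.1809 0.044 ]
top tube [0.4651 0.0921 0.044 ]
top tube [0.4711 0.0023 0.044 ]
T1 [0.4606 0.1808 0.044 ]
T2 [0.4655 0.0931 0.044 ]
T3 [0.4701 0.0044 0.044 ]
[array([0.46  , 0.2059, 0.04  ]), array([0.4616, 0.1549, 0.04  ]), array([0.4643, 0.1167, 0.04  ]), array([0.4659, 0.0665, 0.04  ]), array([0.4703, 0.0265, 0.04  ]), array([ 0.4728, -0.0237,  0.04  ])]
```

View pics/w10c.png

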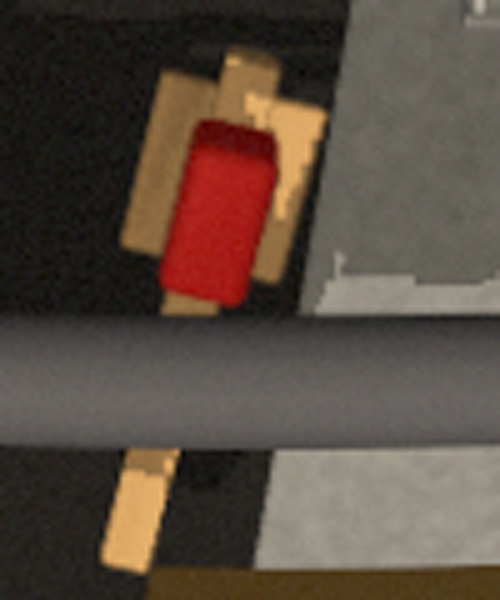

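Run:
```python
from h import *
st=np.load('st.npy')
g=lambda u,v,z:wp2w(st,u/5+200,v/5+180,z)
H=[g(u,v,.0565) for u,v in[(192,142),(273,158),(162,290),(245,305)]]
for h in H:print(h.round(4))
c=sum(H)/4;print('handle c',c);
d=(H[2]+H[3]-H[0]-H[1])/2;print(np.degrees(np.arctan2(d[1],d[0])),np.linalg.norm(d))
t=(g(102,560,.0285)+g(150,572,.0285))/2;b=(g(228,50,.0285)+g(282,62,.0285))/2
print('tip',t,'butt',b,np.degrees(np.arctan2(*(t-b)[1::-1])),np.linalg.norm(t-b)); e=(t-b)/np.linalg.norm(t-b);print('handle from tip',t-e*.125)
# top estimate
T=np.array([.6532,-.1275]);B=np.array([.5014,-.0994]);e=(T-B)/np.linalg.norm(T-B);print('top handle',T-e*.125)
```

```text
[ 0.5146 -0.1094  0.0565]
[ 0.5175 -0.0903  0.0565]
[ 0.5525 -0.1151  0.0565]
[ 0.5552 -0.0949  0.0565]
handle c [ 0.53493674 -0.1024153   0.0565    ]
-7.795336826822605 0.03814821943634955
tip [ 0.65197969 -0.12445519  0.0285    ] butt [ 0.50023457 -0.09562302  0.0285    ] -10.758186727530678 0.1544599446043367
handle from tip [ 0.52917672 -0.10112214  0.0285    ]
top handle [ 0.53028814 -0.10474754]
```

```bash
python3 -m handwheel '{"jaw":[1,1,1,1,1,1,1,1],"dp":[[0.01,-0.002,0],[0.01,-0.002,0],[0.01,-0.002,0],[0.01,-0.002,0],[0.01,-0.001,0],[0.004,0,0],[0,0,0],[0,0,0]],"roll":[-0.141,-0.141,-0.141,-0.141,-0.141,-0.141,-0.141,-0.141]}' 50
python3 -m handwheel '{"jaw":[1,1,1,1,1,1,1,1],"dp":[[0,0,0],[0,0,0],[0,0,0],[0,0,0],[0,0,0],[0,0,0],[0,0,0],[0,0,0]],"roll":[-0.141,-0.141,-0.141,-0.141,-0.141,-0.141,-0.141,-0.141]}'
python3 -m handwheel '{"jaw":[1,1,1,1,1,1,1,1],"dp":[[0,0,0],[0,0,0],[0,0,0],[0,0,0],[0,0,0],[0,0,0],[0,0,0],[0,0,0]],"roll":[-0.141,-0.141,-0.141,-0.141,-0.141,-0.141,-0.14,0]}'
python3 -m handwheel '{"jaw":[1,1,1,1,1,1,1,1],"dp":[[0,0,-0.03],[0,0,-0.03],[0,0,-0.03],[0,0,0],[0,0,0],[0,0,0],[0,0,0],[0,0,0]],"roll":[0,0,0,0,0,0,0,0]}'
python3 - <<'E'
from h import *
s=get_state();st=[*s['tcp_pos'],*s['eef_rot']];np.save('st.npy',st);w=snapshot('wrist');np.save('w11.npy',w);save('w11.png',w,None,1.5)
w=snapshot('scene');np.save('s11.npy',w);save('s11.png',w,(130,100,390,280),3)
s=get_state();print(s['tcp_pos'],s['eef_rot'],s['joint_pos'])
E
```

```text
time: 28.25
tcp_pos: [0.5327, -0.103, 0.2249]
eef_rot: [-3.141, -0.001, 2.064]
contact_force: [-0.5, 0.4, 0.2]
gripper_width: 1.0
time: 29.05
tcp_pos: [0.5325, -0.1031, 0.225]
eef_rot: [-3.141, 0.0, 0.936]
contact_force: [-0.1, 0.8, 0.2]
gripper_width: 1.0
time: 29.85
tcp_pos: [0.5326, -0.1031, 0.225]
eef_rot: [-3.141, 0.001, -0.046]
contact_force: [0.2, 0.4, 0.1]
gripper_width: 0.998
time: 30.65
tcp_pos: [0.5337, -0.1041, 0.1371]
eef_rot: [3.141, -0.003, -0.045]
contact_force: [0.8, -0.4, -0.3]
gripper_width: 0.999
[ 0.53328659 -0.10398643  0.13647577] [ 3.14115502e+00 -1.53058213e-03 -4.50169484e-02] [-3.37762461e-01  1.03751891e-01  1.82576529e+00  2.42369917e-05
  1.21048371e+00  1.27804262e+00]
```

View pics/w11.png

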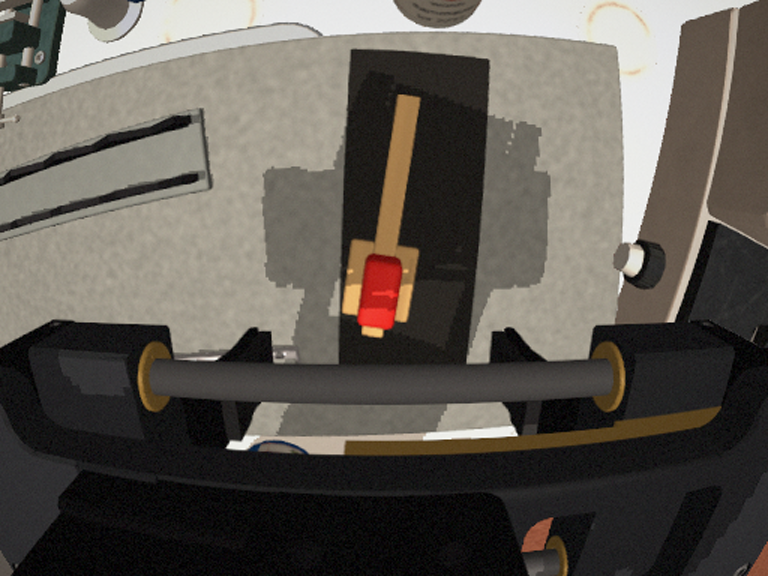

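View pics/s11.png

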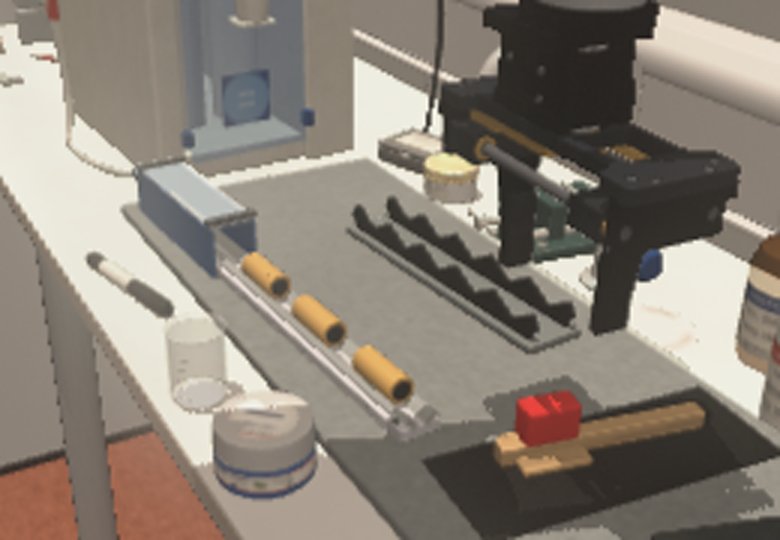

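Run:
```python
from h import *
st=np.load('st.npy')
g=lambda u,v,z:wp2w(st,u/1.5,v/1.5,z)
for n,u,v,z in[('h tip L',366,256,.0565),('h tip R',402,257,.0565),('h b L',358,325,.0565),('h b R',396,328,.0565),('tipL',397,95,.0285),('tipR',420,97,.0285),('buttL',361,336,.0285),('buttR',383,336,.0285),('heelTL',352,240,.0205),('heelTR',419,246,.0205),('heelBL',343,314,.0205),('heelBR',410,322,.0205),('matTL',350,49,.0145),('matTR',489,58,.0145)]:print(n,g(u,v,z).round(4))
```

```text
h tip L [ 0.5592 -0.0971  0.0565]
h tip R [ 0.5578 -0.117   0.0565]
h b L [ 0.5193 -0.0904  0.0565]
h b R [ 0.5165 -0.1122  0.0565]
tipL [ 0.6523 -0.1191  0.0285]
tipR [ 0.6507 -0.1329  0.0285]
buttL [ 0.5021 -0.09    0.0285]
buttR [ 0.5015 -0.1042  0.0285]
heelTL [ 0.5636 -0.0873  0.0205]
heelTR [ 0.5579 -0.1295  0.0205]
heelBL [ 0.5151 -0.0785  0.0205]
heelBR [ 0.5076 -0.1223  0.0205]
matTL [ 0.6875 -0.0914  0.0145]
matTR [ 0.6801 -0.1806  0.0145]
```

```bash
python3 -m handwheel '{"jaw":[1,1,1,1,1,1,1,1],"dp":[[0.002,0,-0.02],[0,0,-0.02],[0,0,-0.02],[0,0,-0.02],[0,0,-0.015],[0,0,-0.005],[0,0,-0.003],[0,0,0]],"roll":[-0.07,-0.068,0,0,0,0,0,0]}' 50;python3 -m handwheel '{"jaw":[-1,-1,-1,-1,-1,-1,-1,-1],"dp":[[0,0,0],[0,0,0],[0,0,0],[0,0,0],[0,0,0],[0,0,0],[0,0,0],[0,0,0]],"roll":[0,0,0,0,0,0,0,0]}';python3 -m handwheel '{"jaw":[-1,-1,-1,-1,-1,-1,-1,-1],"dp":[[0,0,0],[0,0,0],[0,0,0],[0,0,0],[0,0,0],[0,0,0],[0,0,0],[0,0,0]],"roll":[0,0,0,0,0,0,0,0]}'
```

```text
time: 31.55
tcp_pos: [0.5351, -0.1039, 0.0329]
eef_rot: [3.142, -0.001, -0.183]
contact_force: [-0.1, -0.6, 0.2]
gripper_width: 1.001
time: 32.35
tcp_pos: [0.5347, -0.1038, 0.0325]
eef_rot: [-3.142, 0.0, -0.183]
contact_force: [-0.2, 0.1, 0.9]
gripper_width: 0.356
time: 33.15
tcp_pos: [0.5347, -0.1038, 0.0325]
eef_rot: [-3.142, 0.0, -0.183]
contact_force: [0.9, -0.4, -0.7]
gripper_width: 0.25
```

```bash
python3 -m handwheel '{"jaw":[-1,-1,-1,-1,-1,-1,-1,-1],"dp":[[0,0,0.01],[0,0,0.02],[0,0,0.025],[0,0,0.025],[-0.01,-0.01,0],[-0.01,-0.01,0],[-0.01,-0.01,0],[-0.01,-0.01,0]],"roll":[0,0,0,0,0.139,0.139,0.139,0.139]}';python3 -m handwheel '{"jaw":[-1,-1,-1,-1,-1,-1,-1,-1],"dp":[[-0.01,-0.01,0],[-0.004,-0.01,0],[0,-0.01,0],[0,-0.011,0],[0,0,0],[0,0,0],[0,0,0],[0,0,0]],"roll":[0.139,0.139,0.139,0.139,0.139,0.139,0.139,0.14]}';python3 -m handwheel '{"jaw":[-1,-1,-1,-1,-1,-1,-1,-1],"dp":[[0,0,0],[0,0,0],[0,0,0],[0,0,0],[0,0,0],[0,0,0],[0,0,0],[0,0,0]],"roll":[0.14,0,0,0,0,0,0,0]}'
python3 - <<'E'
from h import *
s=get_state();st=[*s['tcp_pos'],*s['eef_rot']];np.save('st.npy',st);w=snapshot('wrist');np.save('w12.npy',w);save('w12.png',w,None,1.5)
w=snapshot('scene');np.save('s12.npy',w);save('s12.png',w,(130,100,390,280),3)
w=snapshot('top');np.save('t12.npy',w);save('t12.png',w,(130,100,390,240),3)
print(st)
E
```

```text
time: 33.95
tcp_pos: [0.4945, -0.1442, 0.1134]
eef_rot: [3.141, -0.0, 0.379]
contact_force: [-0.1, -1.0, -0.3]
gripper_width: 0.247
time: 34.75
tcp_pos: [0.4808, -0.185, 0.1132]
eef_rot: [3.141, 0.0, 1.491]
contact_force: [-0.1, 1.0, -1.1]
gripper_width: 0.244
time: 35.55
tcp_pos: [0.4807, -0.1848, 0.1125]
eef_rot: [-3.142, -0.0, 1.625]
contact_force: [0.2, -0.7, -0.1]
gripper_width: 0.247
[np.float64(0.4807321516788051), np.float64(-0.18478526331998302), np.float64(0.11250225074503534), np.float64(-3.1415097469922073), np.float64(-4.706296455214698e-05), np.float64(1.625489475890466)]
```

View pics/w12.png

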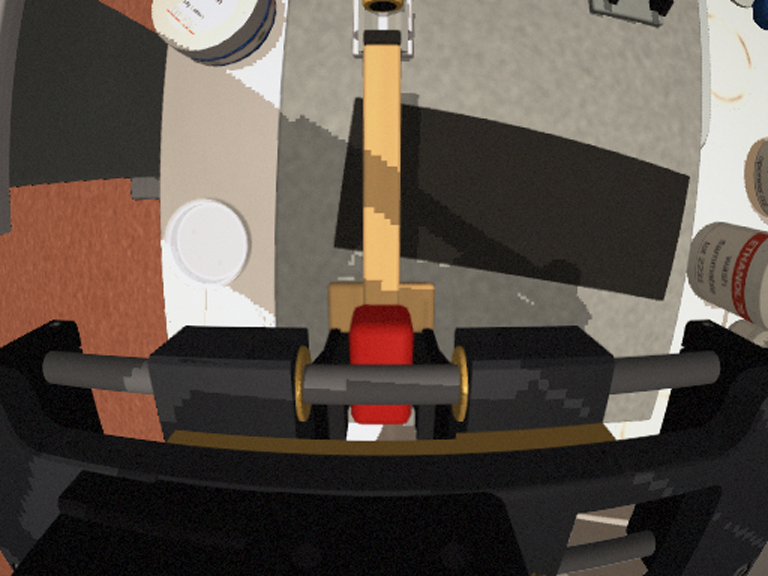

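View pics/s12.png

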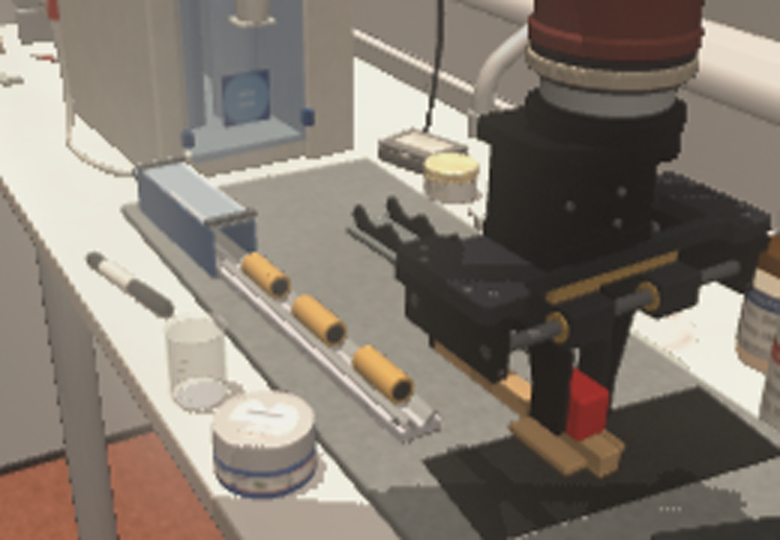

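View pics/t12.png

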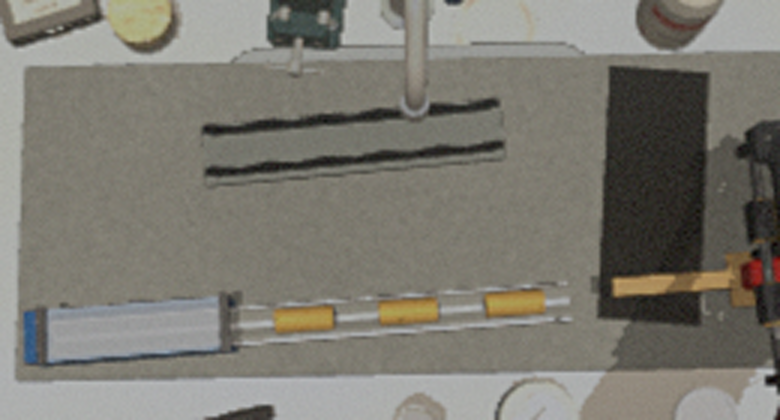

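Run:
```python
from h import *
st=np.load('st.npy')
g=lambda u,v,z:wp2w(st,u/1.5,v/1.5,z).round(4)
for n,u,v,z in[('tipL',364,44,.1085),('tipR',400,44,.1085),('bot tipL',365,30,.0945),('barL',364,290,.1085),('barR',399,290,.1085)]:print(n,g(u,v,z))
print('top tip',px2w('top',612/3+130,287/3+100,.1085), px2w('top',735/3+130,280/3+100,.1085))
```

```text
tipL [ 0.4682 -0.066   0.1085]
tipR [ 0.4816 -0.0653  0.1085]
bot tipL [ 0.4675 -0.0555  0.0945]
barL [ 0.4732 -0.16    0.1085]
barR [ 0.4867 -0.1592  0.1085]
top tip [ 0.47518563 -0.06651872  0.1085    ] [ 0.47894128 -0.16331607  0.1085    ]
```

```bash
python3 -m handwheel '{"jaw":[-1,-1,-1,-1,-1,-1,-1,-1],"dp":[[0,0,-0.02],[0,0,-0.02],[0,0,-0.015],[0,0,-0.005],[0,0,0],[0,0,0],[0,0,0],[0,0,0]],"roll":[0,0,0,0,0,0,0,0]}';python3 -m handwheel '{"jaw":[-1,-1,-1,-1,-1,-1,-1,-1],"dp":[[0,0.01,0],[-0.0005,0.01,0],[-0.0005,0.01,0],[0,0,0],[0,0,0],[0,0,0],[0,0,0],[0,0,0]],"roll":[0,0,0,0,0,0,0,0]}'
python3 - <<'E'
from h import *
s=get_state();st=[*s['tcp_pos'],*s['eef_rot']];np.save('st.npy',st);w=snapshot('wrist');np.save('w13.npy',w);save('w13.png',w,(200,0,330,130),5)
w=snapshot('scene');np.save('s13.npy',w);save('s13.png',w,(230,180,350,270),6)
print(st)
E
```

```text
time: 36.5
tcp_pos: [0.4814, -0.1852, 0.0535]
eef_rot: [3.14, 0.001, 1.626]
contact_force: [0.5, 0.3, -0.9]
gripper_width: 0.247
time: 37.3
tcp_pos: [0.4798, -0.1551, 0.0525]
eef_rot: [-3.142, 0.0, 1.625]
contact_force: [-0.5, 0.2, -0.2]
gripper_width: 0.247
[np.float64(0.47976477590300864), np.float64(-0.1550599017949306), np.float64(0.05252475702725732), np.float64(-3.1415656079833236), np.float64(5.4482801441047e-05), np.float64(1.6254440113961173)]
```

View pics/w13.png

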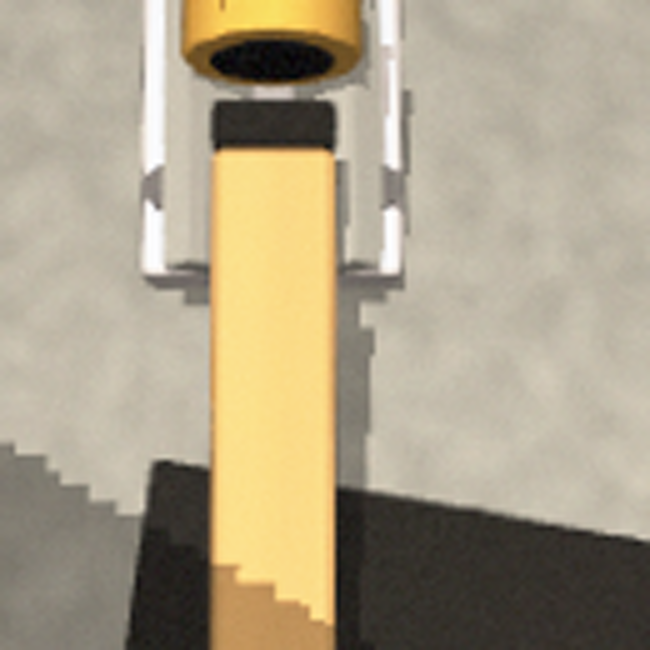

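View pics/s13.png

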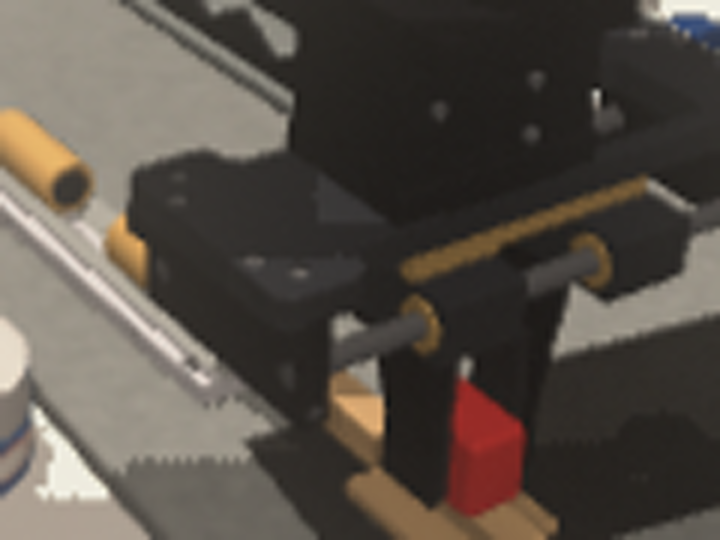

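```bash
for i in 1; do :; done; python3 -m handwheel '{"jaw":[-1,-1,-1,-1,-1,-1,-1,-1],"dp":[[-0.0005,0.008,0],[-0.0005,0.008,0],[-0.0005,0.01,0],[-0.0006,0.01,0],[-0.0006,0.01,0],[-0.0006,0.01,0],[-0.0006,0.01,0],[-0.0006,0.01,0]],"roll":[0,0,0,0,0,0,0,0]}';python3 -m handwheel '{"jaw":[-1,-1,-1,-1,-1,-1,-1,-1],"dp":[[-0.0005,0.01,0],[-0.0005,0.01,0],[-0.0005,0.01,0],[-0.0006,0.01,0],[-0.0006,0.01,0],[-0.0006,0.01,0],[-0.0006,0.01,0],[-0.0006,0.01,0]],"roll":[0,0,0,0,0,0,0,0]}'
python3 - <<'E'
from h import *
s=get_state();st=[*s['tcp_pos'],*s['eef_rot']];np.save('st.npy',st);w=snapshot('wrist');np.save('w14.npy',w);save('w14.png',w,(130,0,390,230),3)
w=snapshot('top');save('t14.png',w,(130,100,390,240),3)
print(st,s['contact_force'])
E
```

```text
time: 38.2
tcp_pos: [0.4753, -0.078, 0.0526]
eef_rot: [3.141, 0.0, 1.626]
contact_force: [1.3, -1.5, -2.0]
gripper_width: 0.245
time: 39.0
tcp_pos: [0.4707, 0.002, 0.0525]
eef_rot: [3.142, -0.0, 1.626]
contact_force: [0.2, -2.1, -0.1]
gripper_width: 0.254
[np.float64(0.47068667870172265), np.float64(0.002035868228658282), np.float64(0.05253215489036925), np.float64(3.1415817769258894), np.float64(-3.046357074154571e-06), np.float64(1.6257460853071637)] [ 0.15299644 -2.11316215 -0.06960496]
```

View pics/w14.png

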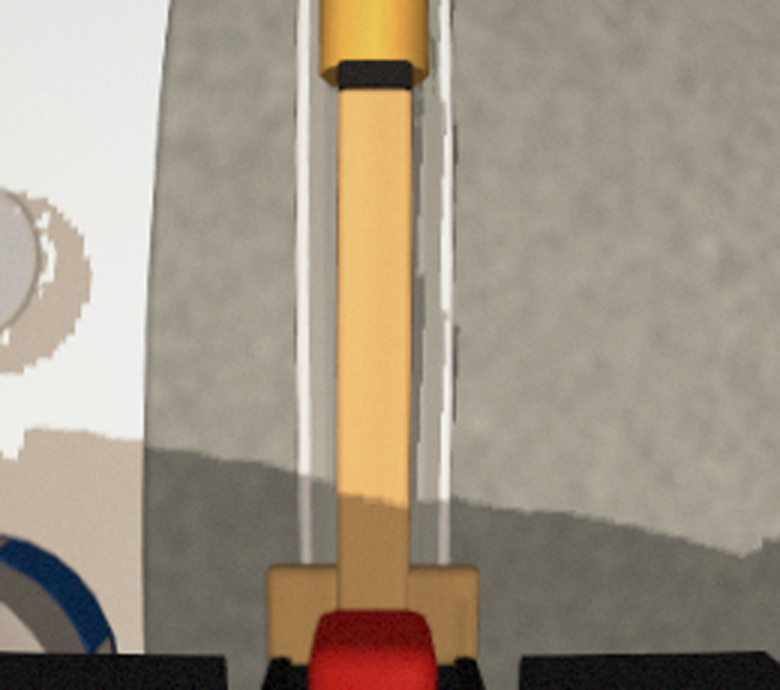

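View pics/t14.png

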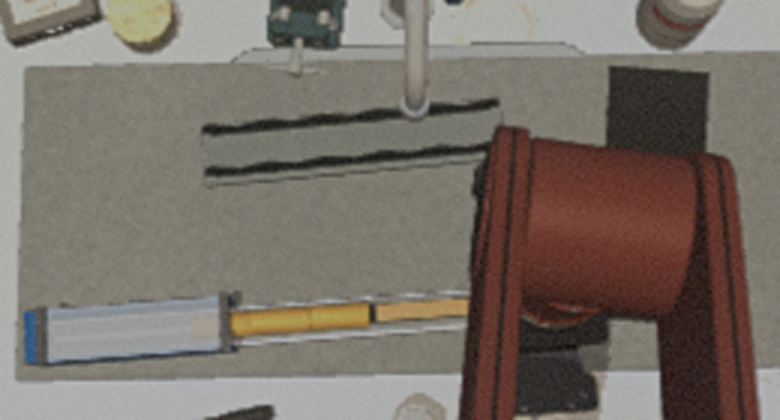

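```bash
python3 -m handwheel '{"jaw":[-1,-1,-1,-1,-1,-1,-1,-1],"dp":[[-0.0005,0.01,0],[-0.0005,0.01,0],[-0.0005,0.01,0],[-0.0006,0.01,0],[-0.0006,0.01,0],[-0.0006,0.01,0],[-0.0006,0.01,0],[-0.0006,0.01,0]],"roll":[0,0,0,0,0,0,0,0]}';python3 -m handwheel '{"jaw":[-1,-1,-1,-1,-1,-1,-1,-1],"dp":[[-0.0003,0.005,0],[-0.0003,0.005,0],[-0.0003,0.005,0],[-0.0003,0.005,0],[-0.0003,0.005,0],[-0.0003,0.005,0],[0,0,0],[0,0,0]],"roll":[0,0,0,0,0,0,0,0]}'
python3 - <<'E'
from h import *
s=get_state();st=[*s['tcp_pos'],*s['eef_rot']];np.save('st.npy',st);w=snapshot('wrist');np.save('w15.npy',w);save('w15.png',w,(130,0,390,230),3)
w=snapshot('top');save('t15.png',w,(130,180,260,230),6)
print(st,s['contact_force'])
E
```

```text
time: 39.9
tcp_pos: [0.4661, 0.0821, 0.0525]
eef_rot: [-3.141, -0.0, 1.626]
contact_force: [-0.6, -2.2, 0.0]
gripper_width: 0.244
time: 40.7
tcp_pos: [0.4646, 0.1116, 0.0526]
eef_rot: [3.141, -0.001, 1.626]
contact_force: [0.5, 0.5, -0.5]
gripper_width: 0.249
[np.float64(0.46458936962165204), np.float64(0.11162750236116671), np.float64(0.05260984964083837), np.float64(3.1412036701205883), np.float64(-0.0005994226862886531), np.float64(1.625851739696211)] [ 0.47861359  0.51629552 -0.54483843]
```

View pics/w15.png

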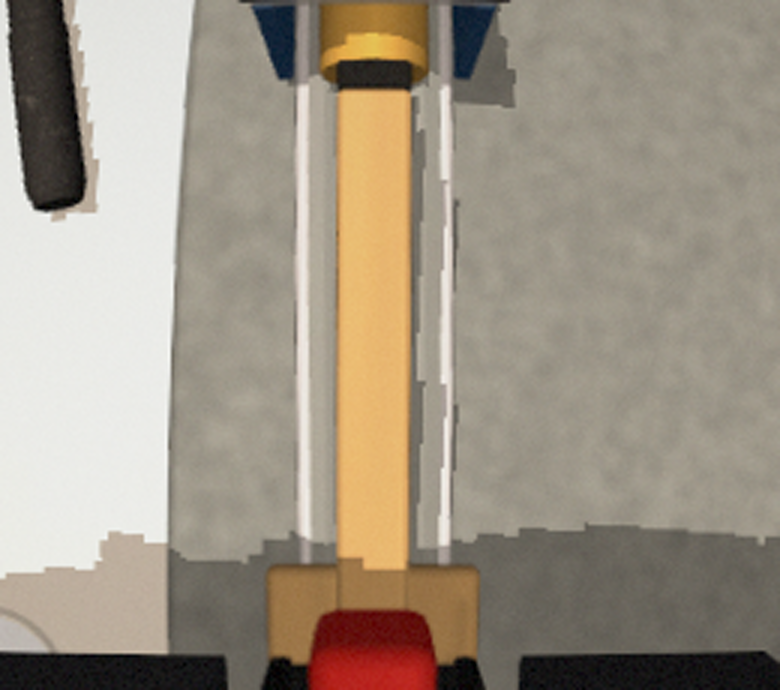

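View pics/t15.png

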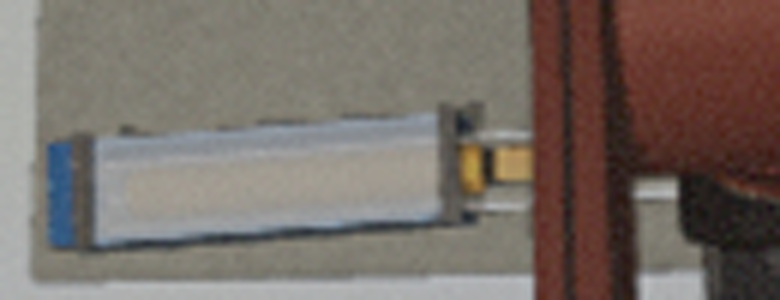

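```bash
python3 -m handwheel '{"jaw":[-1,-1,-1,-1,-1,-1,-1,-1],"dp":[[-0.0002,0.003,0],[-0.0002,0.003,0],[-0.0002,0.003,0],[-0.0002,0.003,0],[-0.0001,0.002,0],[0,0,0],[0,0,0],[0,0,0]],"roll":[0,0,0,0,0,0,0,0]}';python3 -m handwheel '{"jaw":[-1,-1,-1,-1,-1,-1,-1,-1],"dp":[[0,0.001,0],[0,0.001,0],[0,0.001,0],[0,0,0],[0,0,0],[0,0,0],[0,0,0],[0,0,0]],"roll":[0,0,0,0,0,0,0,0]}'
```

```text
time: 41.6
tcp_pos: [0.4633, 0.1254, 0.0524]
eef_rot: [-3.141, -0.0, 1.626]
contact_force: [0.6, 0.4, -1.6]
gripper_width: 0.249
time: 42.4
tcp_pos: [0.4635, 0.1282, 0.0525]
eef_rot: [-3.141, 0.0, 1.626]
contact_force: [-0.4, -1.6, 0.1]
gripper_width: 0.252
```

```bash
python3 -m handwheel '{"jaw":[-1,-1,-1,-1,-1,-1,-1,-1],"dp":[[-0.0001,0.001,0],[0,0.001,0],[0,0.001,0],[0,0,0],[0,0,0],[0,0,0],[0,0,0],[0,0,0]],"roll":[0,0,0,0,0,0,0,0]}';python3 -m handwheel '{"jaw":[-1,-1,-1,-1,-1,-1,-1,-1],"dp":[[-0.0001,0.001,0],[0,0.001,0],[0,0,0],[0,0,0],[0,0,0],[0,0,0],[0,0,0],[0,0,0]],"roll":[0,0,0,0,0,0,0,0]}'
python3 - <<'E'
from h import *
s=get_state();st=[*s['tcp_pos'],*s['eef_rot']];np.save('st.npy',st);w=snapshot('wrist');np.save('w16.npy',w);save('w16.png',w,(190,0,320,100),6)
w=snapshot('top');save('t16.png',w,(130,180,260,230),6)
print(st,s['contact_force'])
E
```

```text
time: 43.2
tcp_pos: [0.4637, 0.129, 0.0528]
eef_rot: [-3.141, 0.004, 1.627]
contact_force: [-1.4, -13.4, 1.1]
gripper_width: 0.246
time: 44.0
tcp_pos: [0.4639, 0.1292, 0.053]
eef_rot: [-3.142, 0.007, 1.627]
contact_force: [-0.9, -20.7, 3.6]
gripper_width: 0.251
[np.float64(0.46394973356698005), np.float64(0.1291813141809554), np.float64(0.052979973448821965), np.float64(-3.141519437655224), np.float64(0.007330653651876684), np.float64(1.6270788609603144)] [ -0.88608601 -20.71775338   3.61393274]
```

View pics/w16.png

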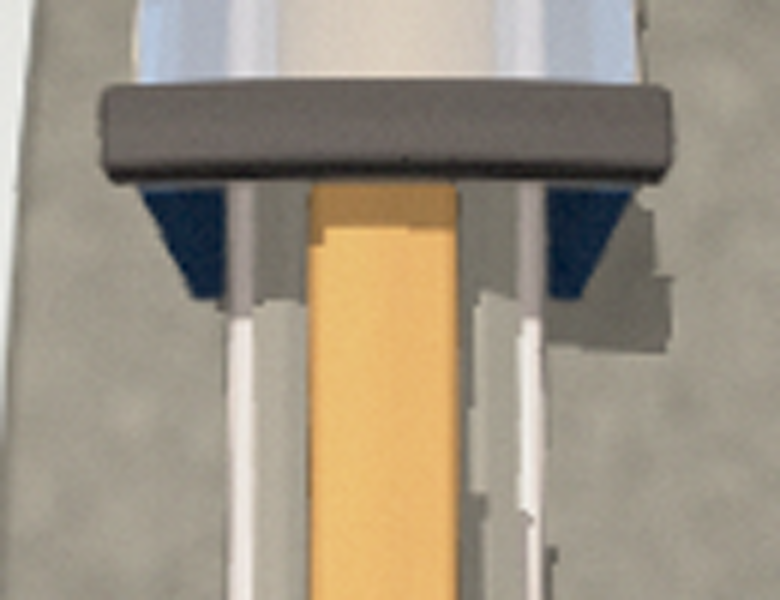

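View pics/t16.png

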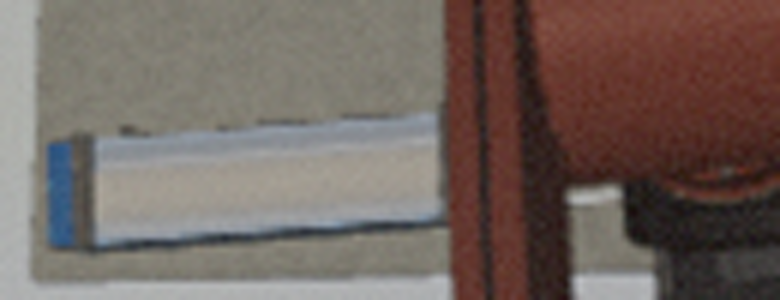

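```bash
python3 -m handwheel '{"jaw":[-1,-1,-1,-1,-1,-1,-1,-1],"dp":[[0,-0.002,0],[0,-0.003,0],[0.0002,-0.005,0],[0.0003,-0.006,0],[0.0005,-0.008,0],[0.0005,-0.01,0],[0.0005,-0.01,0],[0,0,0]],"roll":[0,0,0,0,0,0,0,0]}';python3 - <<'E'
from h import *
s=get_state();st=[*s['tcp_pos'],*s['eef_rot']];np.save('st.npy',st);w=snapshot('wrist');np.save('w17.npy',w);save('w17.png',w,(190,0,320,100),6)
print(st,s['contact_force'],s['gripper_width'])
E
```

```text
time: 44.9
tcp_pos: [0.4655, 0.0879, 0.0525]
eef_rot: [-3.142, 0.0, 1.624]
contact_force: [0.1, -0.7, -1.0]
gripper_width: 0.249
[np.float64(0.4654706830112069), np.float64(0.08789929569124574), np.float64(0.05253489957054329), np.float64(-3.1415899135282324), np.float64(0.0002599149911477472), np.float64(1.6242626610426132)] [ 0.07068441 -0.66149108 -0.97506409] 0.24879798419723562
```

View pics/w17.png

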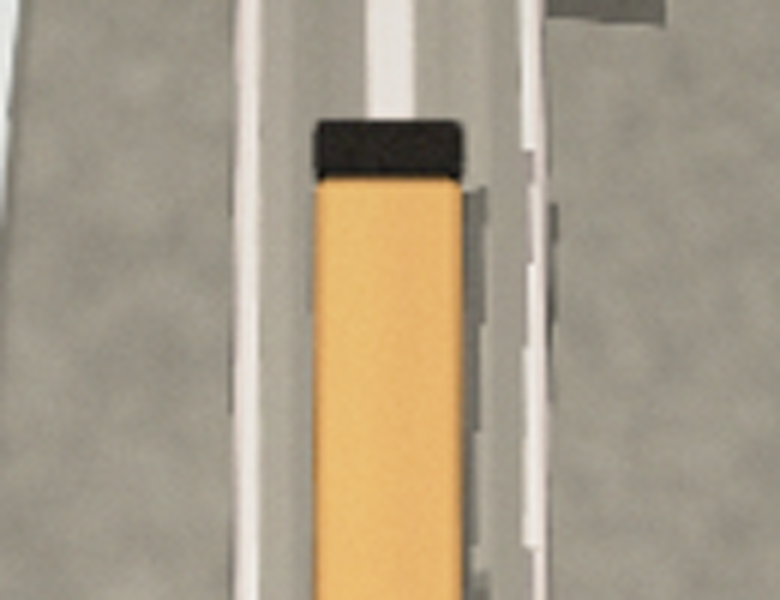

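```bash
python3 -m handwheel '{"jaw":[-1,-1,-1,-1,-1,-1,-1,-1],"dp":[[0,0,0.015],[0,0,0.025],[0,0,0.025],[0,-0.02,0],[0,-0.03,0],[0,-0.03,0],[0,-0.03,0],[0,-0.03,0]],"roll":[0,0,0,0,0,0,0,0]}';python3 -m handwheel '{"jaw":[-1,-1,-1,-1,-1,-1,-1,-1],"dp":[[0.01,-0.02,0],[0.01,-0.02,0],[0.01,-0.02,0],[0.01,-0.011,0],[0.01,0,0],[0.009,0,0],[0,0,0],[0,0,0]],"roll":[-0.14,-0.14,-0.14,-0.14,-0.14,-0.14,-0.14,-0.14]}';python3 -m handwheel '{"jaw":[-1,-1,-1,-1,-1,-1,-1,-1],"dp":[[0,0,0],[0,0,0],[0,0,0],[0,0,0],[0,0,0],[0,0,0],[0,0,0],[0,0,0]],"roll":[-0.14,-0.14,-0.14,-0.14,-0.037,0,0,0]}'
python3 - <<'E'
from h import *
s=get_state();st=[*s['tcp_pos'],*s['eef_rot']];np.save('st.npy',st);w=snapshot('wrist');np.save('w18.npy',w);save('w18.png',w,None,1.5)
w=snapshot('top');np.save('t18.npy',w);save('t18.png',w,(130,170,270,230),5.5)
w=snapshot('scene');save('s18.png',w,(130,100,390,280),3)
print(st,s['contact_force'],s['gripper_width'])
E
```

```text
time: 45.75
tcp_pos: [0.4653, -0.0517, 0.1177]
eef_rot: [3.141, -0.0, 1.626]
contact_force: [0.5, 0.1, -0.3]
gripper_width: 0.251
time: 46.55
tcp_pos: [0.5245, -0.1216, 0.1173]
eef_rot: [-3.141, 0.0, 0.5]
contact_force: [0.6, -0.2, -0.8]
gripper_width: 0.248
time: 47.35
tcp_pos: [0.5243, -0.1217, 0.1175]
eef_rot: [-3.141, 0.0, -0.09]
contact_force: [0.6, 0.4, -1.5]
gripper_width: 0.251
[np.float64(0.5243238470992855), np.float64(-0.12167806412054388), np.float64(0.11745684748168184), np.float64(-3.1414365392415577), np.float64(0.00012761214594525505), np.float64(-0.09021780685981606)] [ 0.62233074  0.36925798 -1.54101851] 0.25136283802419784
```

View pics/w18.png

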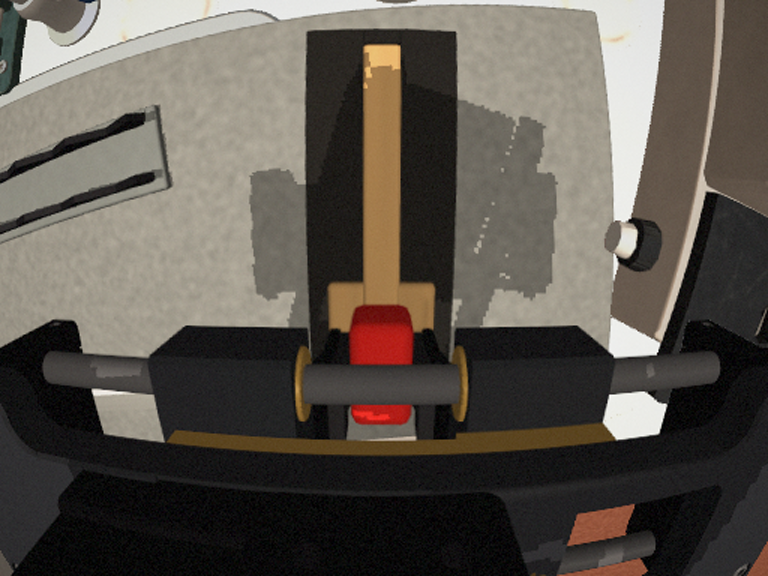

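View pics/t18.png

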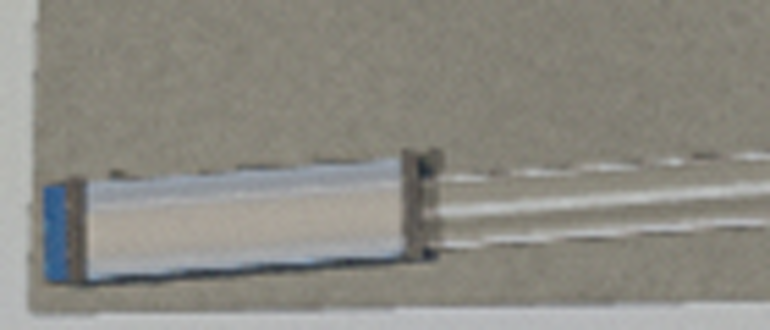

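View pics/s18.png

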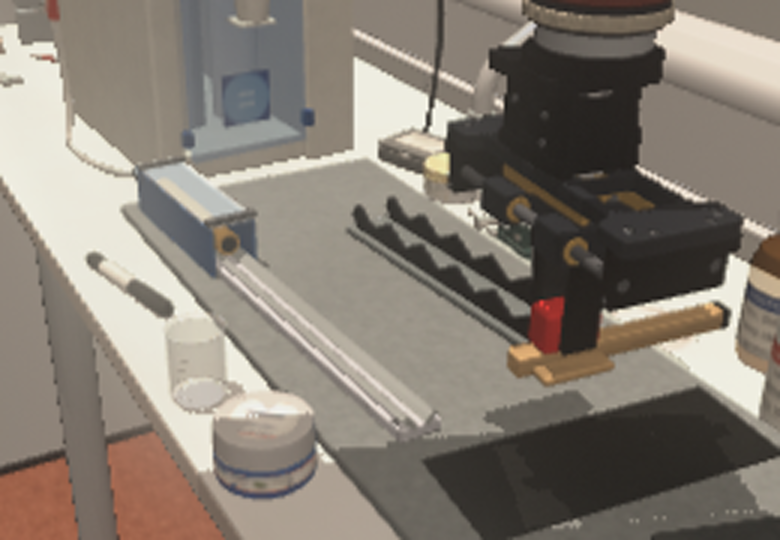

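```bash
python3 -m handwheel '{"jaw":[-1,-1,-1,-1,-1,-1,-1,-1],"dp":[[0,-0.001,-0.02],[0,0,-0.02],[0,0,-0.02],[0,0,-0.015],[0,0,-0.005],[0,0,-0.002],[0,0,-0.001],[0,0,0]],"roll":[0,0,0,0,0,0,0,0]}';python3 -m handwheel '{"jaw":[-1,-1,-1,-1,-1,-1,-1,-1],"dp":[[0,0,-0.001],[0,0,0],[0,0,0],[0,0,0],[0,0,0],[0,0,0],[0,0,0],[0,0,0]],"roll":[0,0,0,0,0,0,0,0]}'
```

```text
time: 48.3
tcp_pos: [0.525, -0.1231, 0.0354]
eef_rot: [3.141, -0.001, -0.091]
contact_force: [-1.1, 0.5, -0.8]
gripper_width: 0.247
time: 49.1
tcp_pos: [0.5243, -0.1228, 0.0335]
eef_rot: [-3.142, 0.0, -0.091]
contact_force: [-0.1, -0.5, -0.1]
gripper_width: 0.249
```

```bash
python3 -m handwheel '{"jaw":[-1,-1,-1,-1,-1,-1,-1,-1],"dp":[[0,0,-0.0005],[0,0,-0.0005],[0,0,-0.0005],[0,0,0],[0,0,0],[0,0,0],[0,0,0],[0,0,0]],"roll":[0,0,0,0,0,0,0,0]}';python3 -m handwheel '{"jaw":[-0.4,-0.3,-0.2,0,0.3,0.6,1,1],"dp":[[0,0,0],[0,0,0],[0,0,0],[0,0,0],[0,0,0],[0,0,0],[0,0,0],[0,0,0]],"roll":[0,0,0,0,0,0,0,0]}';python3 -m handwheel '{"jaw":[1,1,1,1,1,1,1,1],"dp":[[0,0,0.01],[0,0,0.02],[0,0,0.03],[0,0,0.03],[0,0,0.03],[0,0,0.03],[0,0,0.03],[0,0,0]],"roll":[0,0,0,0,0,0,0,0]}';python3 -m handwheel '{"jaw":[1,1,1,1,1,1,1,1],"dp":[[-0.02,0,0],[-0.02,0,0],[-0.02,0,0],[-0.02,0,0],[-0.02,0,0],[0,0,0],[0,0,0],[0,0,0]],"roll":[0,0,0,0,0,0,0,0]}'
python3 - <<'E'
from h import *
s=get_state();st=[*s['tcp_pos'],*s['eef_rot']];np.save('st.npy',st);w=snapshot('wrist');np.save('w19.npy',w);save('w19.png',w,None,1.5)
w=snapshot('top');np.save('t19.npy',w);save('t19.png',w,None,1.5)
w=snapshot('scene');save('s19.png',w,(130,100,390,280),3)
print(st,s['contact_force'],s['gripper_width'])
E
```

```text
time: 49.9
tcp_pos: [0.5244, -0.1228, 0.0325]
eef_rot: [3.142, 0.0, -0.091]
contact_force: [-3.1, 1.3, 5.4]
gripper_width: 0.248
time: 50.7
tcp_pos: [0.5244, -0.1228, 0.032]
eef_rot: [-3.142, -0.0, -0.091]
contact_force: [-0.2, 1.1, -0.8]
gripper_width: 0.77
time: 51.5
tcp_pos: [0.5272, -0.1239, 0.2184]
eef_rot: [3.139, -0.01, -0.091]
contact_force: [0.7, 0.1, 0.2]
gripper_width: 1.0
time: 52.3
tcp_pos: [0.4251, -0.1229, 0.2122]
eef_rot: [3.142, -0.001, -0.091]
contact_force: [0.2, 1.2, -0.4]
gripper_width: 1.002
[np.float64(0.4250544928729472), np.float64(-0.1228652012497929), np.float64(0.21221743776153187), np.float64(3.1415162745052054), np.float64(-0.0006755709260937159), np.float64(-0.09113735183972249)] [ 0.20198475  1.24628703 -0.35848386] 1.0018078756992395
```

View pics/w19.png

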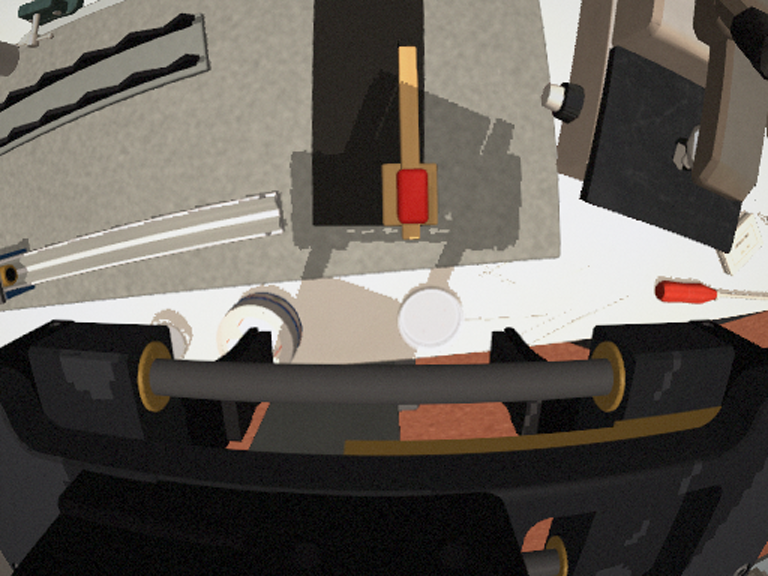

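View pics/s19.png

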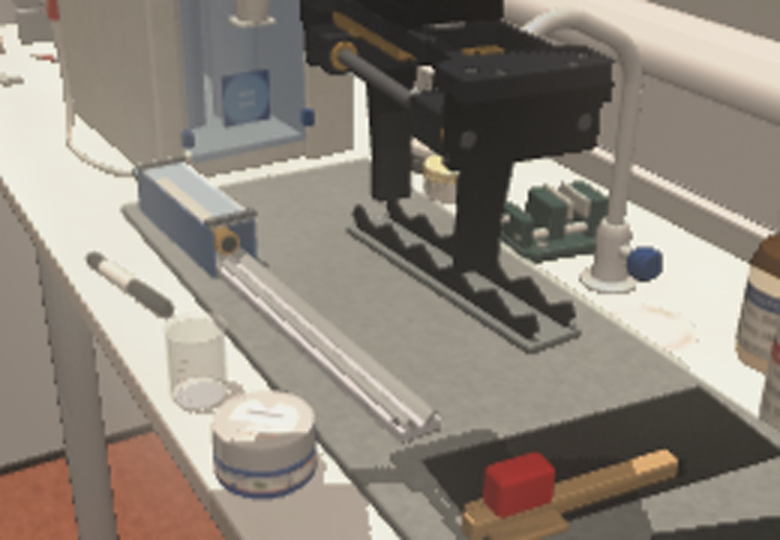

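View pics/t19.png

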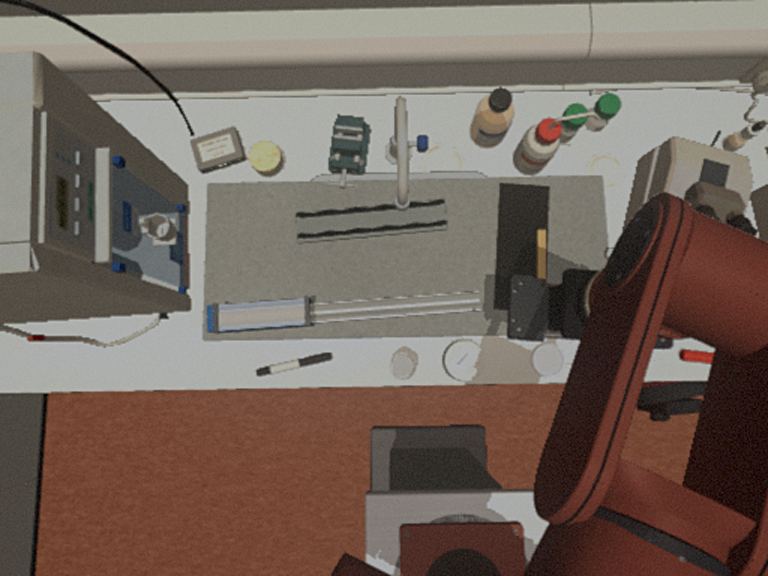

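Run:
```python
from h import *
st=np.load('st.npy')
g=lambda u,v,z:wp2w(st,u/1.5,v/1.5,z)
for n,u,v,z in[('hc',412.5,196,.0565),('h tip',412,169,.0565),('h b',412,222,.0565),('tip',408,46,.0285),('butt',412,240,.0285),('heelTL',383,164,.0205),('heelTR',438,165,.0205),('heelBL',383,224,.0205),('heelBR',436,227,.0205)]:print(n,g(u,v,z).round(4))
t=np.load('t19.npy');save('t19c.png',t,(320,110,380,210),6)
```

```text
hc [ 0.4778 -0.1502  0.0565]
h tip [ 0.4971 -0.1515  0.0565]
h b [ 0.4593 -0.1483  0.0565]
tip [ 0.5958 -0.1594  0.0285]
butt [ 0.4421 -0.1489  0.0285]
heelTL [ 0.5034 -0.1316  0.0205]
heelTR [ 0.4992 -0.1748  0.0205]
heelBL [ 0.4558 -0.1274  0.0205]
heelBR [ 0.4498 -0.1694  0.0205]
```

View pics/t19c.png

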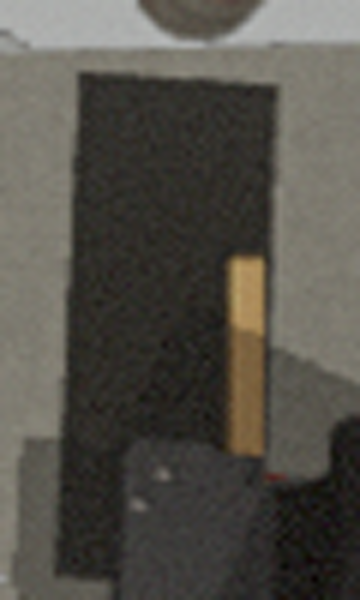

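```bash
python3 -m handwheel '{"jaw":[1,1,1,1,1,1,1,1],"dp":[[0.02,-0.01,0],[0.02,-0.01,0],[0.013,-0.0075,0],[0,0,-0.03],[0,0,-0.03],[0,0,-0.03],[0,0,0],[0,0,0]],"roll":[0.01,0,0,0,0,0,0,0]}' 50
python3 - <<'E'
from h import *
s=get_state();st=[*s['tcp_pos'],*s['eef_rot']];np.save('st.npy',st);w=snapshot('wrist');np.save('w20.npy',w);save('w20.png',w,None,1.5)
print(st)
E
```

```text
time: 53.25
tcp_pos: [0.4773, -0.1501, 0.122]
eef_rot: [-3.141, 0.001, -0.081]
contact_force: [0.0, 0.6, -0.5]
gripper_width: 0.999
[np.float64(0.4773487646002811), np.float64(-0.15014064049441508), np.float64(0.1219970279813669), np.float64(-3.141017551547512), np.float64(0.0013107582562910114), np.float64(-0.0810384940727813)]
```

View pics/w20.png

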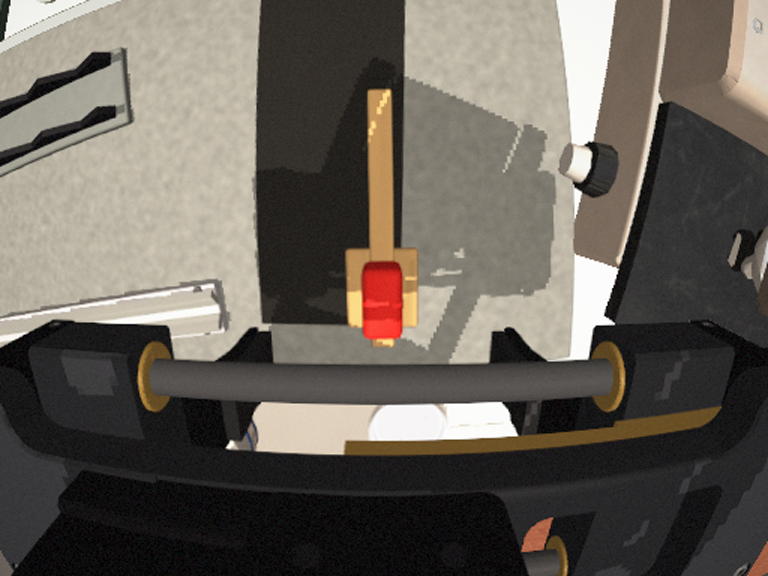

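```bash
python3 -m handwheel '{"jaw":[1,1,1,1,1,1,1,1],"dp":[[0,0,-0.02],[0,0,-0.02],[0,0,-0.02],[0,0,-0.015],[0,0,-0.01],[0,0,-0.003],[0,0,0],[0,0,0]],"roll":[0,0,0,0,0,0,0,0]}' 50;python3 -m handwheel '{"jaw":[-1,-1,-1,-1,-1,-1,-1,-1],"dp":[[0,0,0],[0,0,0],[0,0,0],[0,0,0],[0,0,0],[0,0,0],[0,0,0],[0,0,0]],"roll":[0,0,0,0,0,0,0,0]}';python3 -m handwheel '{"jaw":[-1,-1,-1,-1,-1,-1,-1,-1],"dp":[[0,0,0],[0,0,0],[0,0,0],[0,0,0],[0,0,0],[0,0,0],[0,0,0],[0,0,0]],"roll":[0,0,0,0,0,0,0,0]}'
```

```text
time: 54.1
tcp_pos: [0.4783, -0.1507, 0.0352]
eef_rot: [3.141, -0.002, -0.081]
contact_force: [-0.0, 1.6, -0.1]
gripper_width: 0.999
time: 54.9
tcp_pos: [0.4773, -0.1503, 0.034]
eef_rot: [-3.142, 0.0, -0.081]
contact_force: [0.1, -0.0, 0.5]
gripper_width: 0.356
time: 55.7
tcp_pos: [0.4773, -0.1503, 0.034]
eef_rot: [-3.142, 0.0, -0.081]
contact_force: [-0.5, 0.5, -0.6]
gripper_width: 0.243
```

```bash
python3 -m handwheel '{"jaw":[-1,-1,-1,-1,-1,-1,-1,-1],"dp":[[0,0,0.01],[0,0,0.01],[0,0,0.01],[0.015,0.009,0],[0.016,0.009,0],[0.016,0.009,0],[0,0,0],[0,0,0]],"roll":[0,0,0,-0.01,0,0,0,0]}';python3 -m handwheel '{"jaw":[-1,-1,-1,-1,-1,-1,-1,-1],"dp":[[0,0,-0.01],[0,0,-0.01],[0,0,-0.006],[0,0,-0.002],[0,0,0],[0,0,0],[0,0,0],[0,0,0]],"roll":[0,0,0,0,0,0,0,0]}'; python3 -m handwheel '{"jaw":[-1,-1,-1,-1,-1,-1,-1,-1],"dp":[[0,0,-0.001],[0,0,-0.0005],[0,0,0],[0,0,0],[0,0,0],[0,0,0],[0,0,0],[0,0,0]],"roll":[0,0,0,0,0,0,0,0]}'
python3 - <<'E'
from h import *
w=snapshot('scene');save('s21.png',w,(230,160,400,290),4.5)
E
```

```text
time: 56.5
tcp_pos: [0.5244, -0.1233, 0.0646]
eef_rot: [3.141, -0.0, -0.09]
contact_force: [0.8, 0.2, -1.0]
gripper_width: 0.248
time: 57.3
tcp_pos: [0.5247, -0.1234, 0.0364]
eef_rot: [3.141, -0.001, -0.091]
contact_force: [-0.2, -0.2, -0.9]
gripper_width: 0.25
time: 58.1
tcp_pos: [0.5244, -0.1233, 0.0346]
eef_rot: [-3.142, -0.0, -0.091]
contact_force: [-0.4, 0.0, -0.9]
gripper_width: 0.252
```

View pics/s21.png

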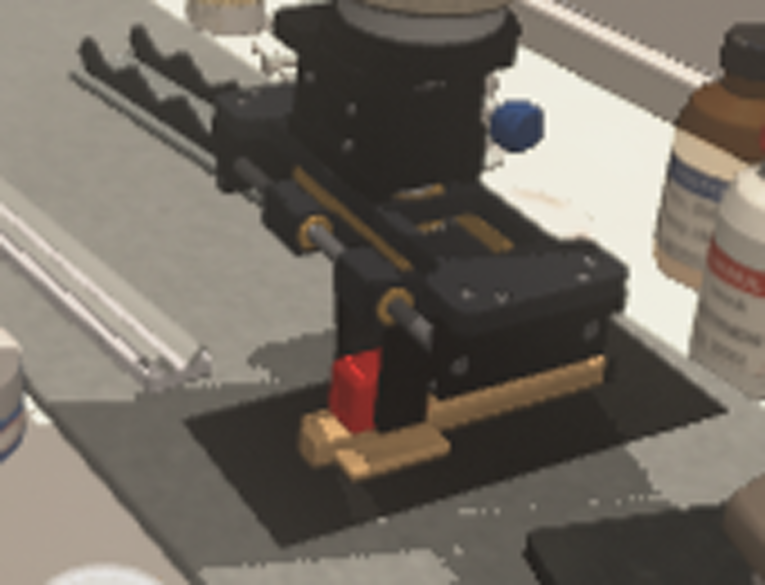

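```bash
python3 -m handwheel '{"jaw":[-1,-1,-1,-1,-1,-1,-1,-1],"dp":[[0,0,-0.0005],[0,0,-0.0005],[0,0,-0.0005],[0,0,0],[0,0,0],[0,0,0],[0,0,0],[0,0,0]],"roll":[0,0,0,0,0,0,0,0]}'
```

```text
time: 58.95
tcp_pos: [0.5244, -0.1233, 0.034]
eef_rot: [3.142, 0.0, -0.091]
contact_force: [-3.6, 1.8, 7.3]
gripper_width: 0.25
```

Touching down. Release, rise, back off.

```bash
python3 -m handwheel '{"jaw":[-0.4,-0.3,-0.2,0,0.3,0.6,1,1],"dp":[[0,0,0],[0,0,0],[0,0,0],[0,0,0],[0,0,0],[0,0,0],[0,0,0],[0,0,0]],"roll":[0,0,0,0,0,0,0,0]}';python3 -m handwheel '{"jaw":[1,1,1,1,1,1,1,1],"dp":[[0,0,0],[0,0,0],[0,0,0.01],[0,0,0.02],[0,0,0.03],[0,0,0.03],[0,0,0.03],[0,0,0]],"roll":[0,0,0,0,0,0,0,0]}'
python3 -m handwheel '{"jaw":[1,1,1,1,1,1,1,1],"dp":[[-0.02,0.02,0.02],[-0.02,0.02,0.02],[-0.02,0.02,0.02],[-0.02,0.02,0.02],[-0.01,0.04,0],[0,0.04,0],[0,0.04,0],[0,0.04,0]],"roll":[0,0,0,0,0,0,0,0]}'
python3 - <<'E'
from h import *
s=get_state();st=[*s['tcp_pos'],*s['eef_rot']]
w=snapshot('top');np.save('t22.npy',w);save('t22.png',w,None,1.5)
w=snapshot('scene');save('s22.png',w,None,1.5)
print(st,s['contact_force'],s['gripper_width'])
E
```

```text
time: 59.75
tcp_pos: [0.5243, -0.1233, 0.033]
eef_rot: [-3.142, 0.0, -0.091]
contact_force: [0.6, -0.6, 0.3]
gripper_width: 0.768
time: 60.55
tcp_pos: [0.5277, -0.1246, 0.1591]
eef_rot: [3.139, -0.009, -0.091]
contact_force: [0.8, -0.7, 1.1]
gripper_width: 0.999
time: 61.35
tcp_pos: [0.4339, 0.1182, 0.2332]
eef_rot: [-3.141, -0.001, -0.092]
contact_force: [0.6, -0.8, 0.5]
gripper_width: 1.002
[np.float64(0.4338528335003133), np.float64(0.11816173309772307), np.float64(0.2332085259680684), np.float64(-3.141486073348676), np.float64(-0.0006382666273145876), np.float64(-0.09163689992912305)] [ 0.56454907 -0.82047449  0.54810714] 1.0021978448010966
```

View pics/t22.png

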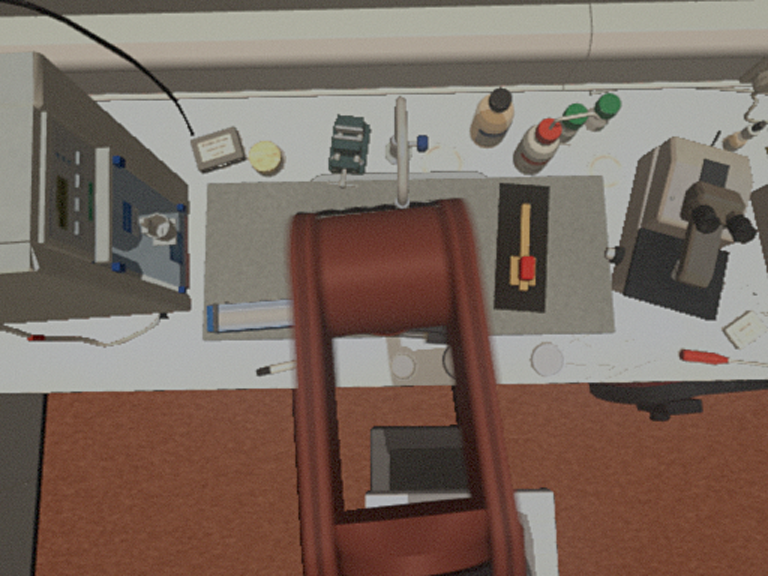

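View pics/s22.png

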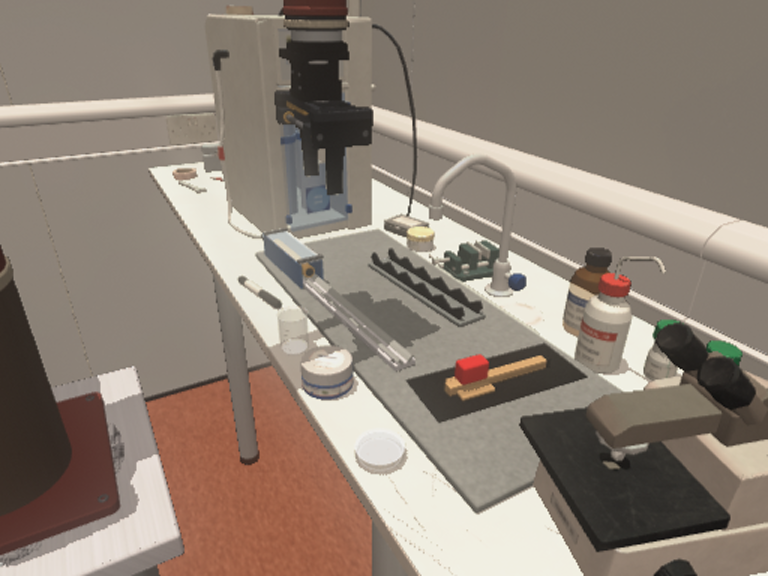

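```bash
python3 -m handwheel '{"jaw":[1,1,1,1,1,1,1,1],"dp":[[-0.02,0.03,0],[-0.02,0.03,0],[-0.01,0.03,0],[-0.01,0.03,0],[-0.01,0.03,0],[0,0.03,0],[0,0,0],[0,0,0]],"roll":[0,0,0,0,0,0,0,0]}'
python3 - <<'E'
from h import *
s=get_state();st=[*s['tcp_pos'],*s['eef_rot']];np.save('st.npy',st)
w=snapshot('wrist');np.save('w23.npy',w);save('w23.png',w,None,1.5)
t=snapshot('top');save('t23.png',t,(320,110,380,210),6)
E
```

```text
time: 62.25
tcp_pos: [0.3642, 0.2962, 0.2326]
eef_rot: [3.14, 0.001, -0.09]
contact_force: [-0.1, -0.3, -1.2]
gripper_width: 1.002
```

View pics/w23.png

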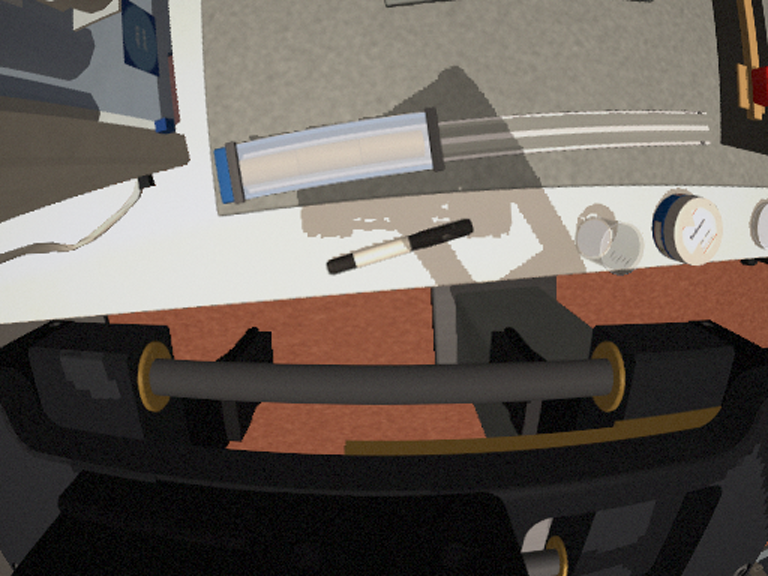

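View pics/t23.png

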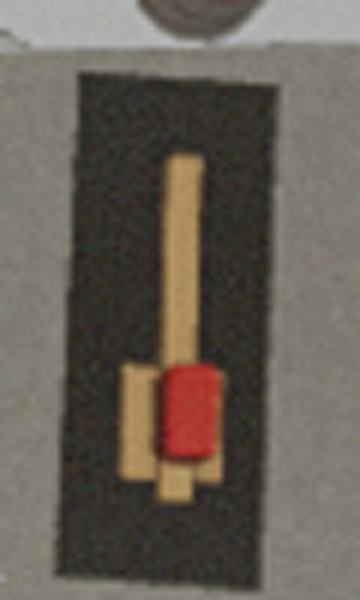

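Run:
```python
from h import *
w=np.load('w23.npy')[65:140,135:300].astype(float)
w=np.clip((w-120)*1.9,0,255).astype(np.uint8)
save('w23c.png',w,None,4.8)
```

```text
(no output)
```

View pics/w23c.png

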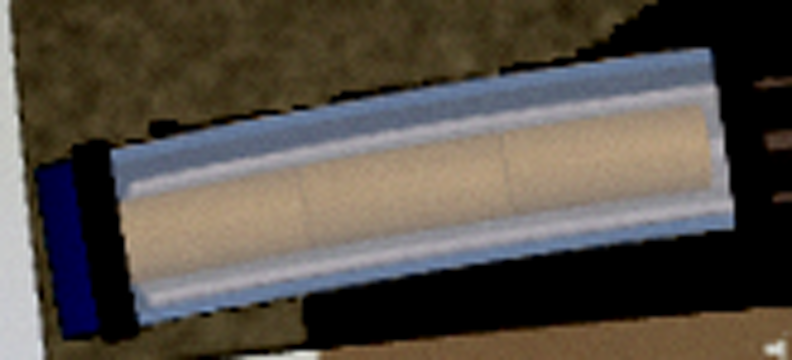

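Three tubes lie end to end against the far band, with seams at (300,205) and (503,165) and no gaps. The stick is flat and centred on the mat, so I'm handing in.

```bash
python3 -c "
from station import *
print(hand_in())"
```

```text
the job is handed in; nothing more can be done
None
```

I laid all three tubes from the rack in the V-trough, then pushed them home with the push stick. The wrist force rose to about 21 N at the expected stop position. I then laid the stick back on the mat and handed in at about 62 s. The hand-in reports no verdict.

- **Stick knocked aside:** after I first put it down, the stick was pushed about 5 cm towards the mat's edge while the gripper was moving away. I picked it up again and set it in the middle of the mat.
- **Last checks:** the wrist picture shows three tubes in a closed row against the stop, with thin seams and no gaps. The top and scene pictures show the stick flat and wholly on the mat. The pot, dish and beaker looked unmoved, and the gripper was clear of everything. I judged these from the pictures and did not measure the tubes' distances from the stop.
- **Disagreement:** the top and wrist cameras differed by up to about 4 mm in y for the tubes in the rack. I used values between the two, and every grasp and placement worked. No check failed.

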